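# Run the hook carrier round the bent utensil rail to its parked end

## Task

Pick up the blue hook carrier, thread it onto the open end of the bent dark steel bar with its grip fin upward, and slide it gently round the bend and along the second leg, never forcing it where it binds, until it has pushed the red plunger at the bracket fully in. Let go and leave the carrier hanging there at rest, fin up, without disturbing the other things on the shelf.

Things in the scene. Friction and masses are not known exactly. Their poses are not given: they have to be found in the camera images.
- carrier_bore (a point): Centre of the bore (13 mm round through hole) of the loose blue plastic hook carrier, about 0.14 kg, half-way up it. x = along the bore, z = up. Drilled block round it 27 x 27 mm, 22 mm long along x. Above it the grip fin, 22 mm along x, 14 mm thick along y, from 13.5 to 52 mm above this point. It may go onto the bar either way round.
- carrier: The same carrier, origin under its foot, 48 mm below the bore centre; same axes; 100 mm high in all. Starts standing on the shelf, fin up. Foot block 26 mm along x, 40 along y, 34.5 high, with a small steel hook reaching 37 mm out on each y side, within 24 mm of the foot.
- rail: Fixed bent round dark steel bar, 8 mm in diameter, level, axis 90 mm above the shelf (shelf top 20 mm above the table). Origin on the axis at the free rounded tip; +x along the straight 100 mm first leg towards the bend, z up. Held only by the white bracket at the far end (top 12 mm above the axis). Lightly fixed: over 25 N between carrier and bar or plunger is forcing it.
- bend_center (a point): Centre of the bend (axis radius 50 mm), at bar height, at x = 100, y = -50 mm in the bar's frame: the bar turns right, clockwise seen from above. The turn differs each time, from 50 to 70 degrees, and is not measured: see or feel it. Parked, the carrier's bore centre is 108 mm from here.
- plunger (a joint): Red sleeve, 22 mm in diameter, 18 mm long, round the straight second leg in front of the bracket; its face is 97 mm past the end of the bend when out and 107 mm when in. Value in m: about 0 out, 0.010 fully in, rigid there. Takes about 4 N, does not spring back.
- bowl_lower: Lower of two stacked melamine bowls, 130 mm wide, 55 high; leave alone. Origin under its centre.
- bowl_upper: Upper bowl, 116 mm wide; leave alone. Origin under its centre.
- mug: Mug, 76 mm wide, 85 high; leave alone. Origin under its centre.
- shaker: Glass pepper shaker with cap, 42 mm wide, 105 high; leave alone. Origin under its centre.
- chopsticks: Wooden chopstick holder, 58 mm wide, 120 high with chopsticks to 228 mm; leave alone. Origin under its centre.
- ladle: Slotted steel ladle lying flat, bowl 76 mm wide, handle 230 mm along its -x; leave alone. Origin under its bowl.
Mind the look-alikes: they are no part of the job. Of the things shaped like the carrier, the blue one is meant.

How it is judged:
On the way, in this order (a step that is already met when the one before it is completed fails the run):
1. the carrier is threaded on the first leg (x of carrier_bore in the frame of rail between 0.02 and 0.1 m and y of carrier_bore in the frame of rail between -0.006 and 0.006 m and z of carrier_bore in the frame of rail between -0.006 and 0.006 m), for 0.1 s.
2. the carrier has come round the bend onto the second leg (y of carrier_bore in the frame of rail below -0.025 m and horizontal distance between carrier_bore and bend_center below 0.1 m and z of carrier_bore in the frame of rail between -0.006 and 0.006 m), for 0.05 s.
At the end, for the whole second after the job is handed in: The plunger is in by more than 8.5 mm, the carrier hangs on the second leg at it (bore centre 108 mm from the bend centre, within 6 mm, and within 6 mm of the bar's height), fin up within 0.3 rad, at rest and released (value of joint plunger above 0.0085 m and horizontal distance between carrier_bore and bend_center between 0.10224 and 0.11424 m and y of carrier_bore in the frame of rail below -0.06 m and z of carrier_bore in the frame of rail between -0.006 and 0.006 m and angle between carrier's own z axis and vertical below 0.3 rad and linear speed of carrier below 0.02 m/s); the robot touches nothing.
It fails at once if over 25 N between the carrier and the bar or plunger (forcing) (contact force between carrier and rail above 25 N).
It fails at once if a bystander was moved more than 20 mm (distance of any of bowl_lower, bowl_upper, mug, shaker, chopsticks, ladle from where it was at the start of the episode above 0.02 m).
It also fails if it takes over 72 s, if anything falls off the work surface, if the arm or the gripper's body presses on something with over 40 N, if the wrist force passes 120 N, or if a joint passes its speed limit or range.

## Robot

A 6-joint arm with a two-finger parallel gripper is mounted at the origin on the work surface. World frame = base frame: x ahead of the robot, y to its left, z up, the work surface at z = 0. Lengths are in m, angles in rad, forces in N, time in s.
With the tool pointing down it reaches from about 0.275 to 1 m from the base axis. Payload 8.4 kg.
Tool frame: the origin (TCP) lies midway between the tips of the shut fingers; the grasp point (between the pads) lies 19 mm behind it (r.grasp_offset is the distance from the TCP to the grasp point, in m); z points along the fingers, y is the line along which they close (so a half turn about z gives the same grasp; the last joint's range is limited). The gripper opens to 85 mm and grips with 20 to 120 N. Pads are 22 mm wide; open, the fingers measure 114 mm over their backs; the gripper's body (76 mm by 85 mm) begins 54 mm behind the grasp point. The pads swing forward as they close: fully open they stand 13 mm farther back than shut.
Start: joints at [-1.234, 0.353, 1.633, -0, 1.155, -0.002], TCP at [0.208, -0.589, 0.231] pointing down, gripper open.
Joint ranges: [-2.63, 2.63], [-0.92, 2.1], [0.06, 2.66], [-1.3, 4.44], [0, 2.69], [-3.02, 3.02]. Speed limits (rad/s): [2.22, 2.22, 2.79, 3.14, 3.14, 3.14].

## Interface

Orientations are given as a unit quaternion [w, x, y, z].
In Python, from cell import r gives the robot as it stands.
- The arm moves only by the tool arm_command, never from a script. Its argument "plan" is a list of rows, each an object with "rotation": the turn, a rotation vector about the world's x, y, z each as a share of 4 degrees, from -1 to 1, a list of three; "delta_pos": the shift along the world's x, y, z each as a share of 6 cm, from -1 to 1, a list of three; "jaw": the finger opening in mm, from 0 to 85.4. In form: [{"rotation": [ax, ay, az], "delta_pos": [dx, dy, dz], "jaw": jaw}, ...]. A call has exactly 5 rows; each row shifts and turns the commanded pose from where the row before left it; what a row does not reach is not made up. A row lasts 1/8 s, in which the tool goes at most 62.5 mm and 10.7 degrees, less where a joint would pass 70% of its speed; a pose out of reach is approached as far as the arm can. A call with a number of a shift or a turn outside -1 to 1 is refused whole. A call with a gripper value outside its range is refused whole. The fingers move at their own pace and stop on an object; "force" is the grip in N (left out, the last holds). Time passes only in rows, so rows that do not move let the fingers close, or fill a call up. It gives the time, the measured TCP pose, the force, the opening and the grip force at its end, in the units of the state.
- r.get_obs(): the state, without advancing time (a new reading comes with each control period).
- r.get_image(name): name is "scene" or "top"; returns a dict with "frame" (420x560x3 uint8, red, green, blue), "range_z" (420x560 float32, m along the optical axis (not along the pixel's ray), 0 where there is no reading), "fx", "fy", "cx", "cy" (pixels), "dist" ([k1, k2, p1, p2, k3] as OpenCV has them; the pictures are not rectified), "R" (3x3) and "t" (3): a world point X has camera coordinates R X + t. Camera axes: x right, y down, z forward; pixel columns grow to the right and rows downward; lengths in m; the calibration is good to about 2 mm. A picture is of the moment at which its call begins.
- r.sign_off(): hands the job in; it is judged then, once.
The state is a dict: "time": time; "joint_pos": joint angles; "qvel": joint speeds; "effort": joint torques, N m; "tcp_pos": TCP position; "tcp_rot": TCP orientation; "wrist_force": force on the tool from outside, world axes, zero at the start; "moment": the same for the moment, N m; "width": finger opening in m; "gripper_force": force on a finger pad.
Only numpy, scipy, OpenCV 4.12 (cv2) and the standard library are available. Lean on these libraries where they do the work, as an engineer would, in place of code of your own. Each camera call takes 0.05 s, during which the arm holds its last target. There are 200 camera calls.

## Working session

There is one attempt and no reset: what is moved stays moved. The work goes in short steps, Python scripts to look and compute and a tool call to move; the robot and the scene stay as the last step left them, time stands still between calls to the robot, and variables do not carry over. Pictures are saved under pics/ and viewed, at most 10 in all, crops included, and the job is handed in when it is done.

Besides the shell and the picture viewer there is one more tool, called after "Request:" in YAML: its name, and indented under it one key for each argument. arm_command: Moves the arm, as the interface text tells. Its arguments: {"type":"object","properties":{"plan":{"type":"array","items":{"type":"object","properties":{"rotation":{"type":"array","items":{"type":"number"}},"delta_pos":{"type":"array","items":{"type":"number"}},"jaw":{"type":"number"}}}},"force":{"type":"number"}},"required":["plan"]}

```bash
mkdir -p pics; ls; cat > h.py <<'E'
import numpy as np,cv2
from cell import r
def save(n,f): cv2.imwrite('pics/'+n,f[:,:,::-1])
def pts(im):
    H,W=im["range_z"].shape
    K=np.array([[im["fx"],0,im["cx"]],[0,im["fy"],im["cy"]],[0,0,1]])
    u,v=np.meshgrid(np.arange(W),np.arange(H))
    n=cv2.undistortPoints(np.stack([u,v],-1).reshape(-1,1,2).astype(np.float64),K,np.array(im["dist"])).reshape(H,W,2)
    z=im["range_z"][...,None]
    c=np.concatenate([n*z,z],-1)
    return (c-np.array(im["t"]))@np.array(im["R"]), n
E
python3 - <<'E'
from h import *
import pickle
for n in("scene","top"):
    im=r.get_image(n); save(n+'0.png',im["frame"]); pickle.dump(im,open(n+'0.pkl','wb'))
    print(n,im["fx"],np.array(im["R"]).round(3).tolist(),im["t"])
print(r.get_obs(), r.grasp_offset)
E
```

```text
pics
scene 488.26680692127934 [[-0.696, 0.718, -0.013], [0.461, 0.432, -0.775], [-0.551, -0.546, -0.632]] [ 0.4207474  -0.15978915  1.65684479]
top 443.4284912469809 [[0.01, -1.0, 0.025], [-0.993, -0.013, -0.121], [0.121, -0.024, -0.992]] [-0.09462447  0.55758491  1.21178513]
{'time': 0.1, 'joint_pos': array([-1.23437949e+00,  3.53557397e-01,  1.63406863e+00,  4.35515320e-05,
        1.15521890e+00, -2.38538111e-03]), 'qvel': array([-0.00078734, -0.00278497, -0.0020864 , -0.00092558,  0.00015399,
        0.00015835]), 'effort': array([-3.80449865e-04, -6.06355619e+01, -3.42817461e+01, -2.09575574e-04,
        3.85384497e-03,  6.66762560e-06]), 'tcp_pos': array([ 0.2076005 , -0.58905005,  0.23064639]), 'tcp_rot': array([-6.20734562e-04,  9.85687203e-01,  1.68583351e-01, -8.44494439e-05]), 'wrist_force': array([-0.36298692,  0.33238547,  0.72232121]), 'moment': array([-0.02130854,  0.03802523, -0.01528496]), 'gripper_force': 0.0, 'width': 0.08514587566966546} 0.0187
```

View pics/scene0.png

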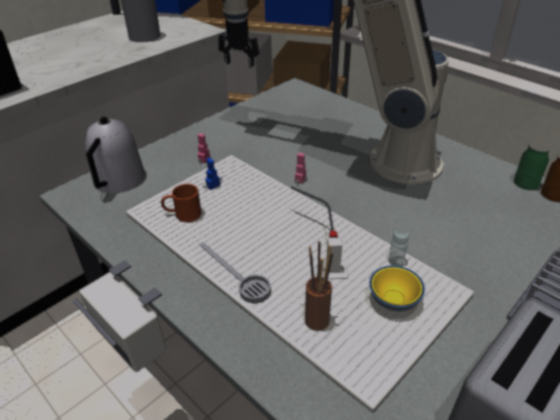

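View pics/top0.png

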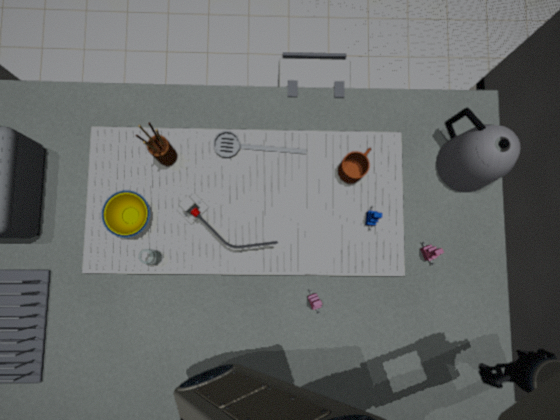

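The only blue carrier is at scene (212,174) and top (373,217). The look-alikes at scene (203,148) and (300,167), or top (430,252) and (314,300), are pink, so blue is the one meant. In the top view the bar's tip is at about (277,242), the bend at (235,247) and the red plunger at (195,211). Next I measure these and make a confirming crop.

```bash
python3 - <<'E'
from h import *
import pickle
ims={n:pickle.load(open(n+'0.pkl','rb')) for n in("scene","top")}
for n,im in ims.items():
    P,_=pts(im); hsv=cv2.cvtColor(im["frame"],cv2.COLOR_RGB2HSV)
    blue=(hsv[...,0]>105)&(hsv[...,0]<130)&(hsv[...,1]>130)&(hsv[...,2]>40)
    red=((hsv[...,0]<5)|(hsv[...,0]>174))&(hsv[...,1]>180)&(hsv[...,2]>90)
    reg={"scene":(slice(140,200),slice(190,235)),"top":(slice(195,240),slice(350,395))}[n]
    m=np.zeros_like(blue);m[reg]=blue[reg]; q=P[m]
    print(n,'blue',m.sum(),q.min(0).round(3),q.max(0).round(3))
    for lo,hi in((.03,.06),(.055,.08),(.083,.105),(.105,.13)):
        s=q[(q[:,2]>lo)&(q[:,2]<hi)]
        if len(s)>2: print(lo,hi,len(s),s.mean(0).round(4),np.ptp(s,axis=0).round(3))
    q=P[red]; q=q[(q[:,2]>.07)&(q[:,2]<.14)]; print('red',len(q),q.mean(0).round(4),np.ptp(q,axis=0).round(3))
im=ims["top"];P,_=pts(im)
# bar: depth in band
v=im["frame"].max(-1)
m=(P[...,2]>.085)&(P[...,2]<.125); mm=np.zeros_like(m); mm[195:265,180:300]=m[195:265,180:300]
q=P[mm]; ys=np.nonzero(mm)
print(len(q))
for c in range(188,282,4):
    s=P[:,c][mm[:,c]]
    rr=np.nonzero(mm[:,c])[0]
    if len(s): print(c,rr.min(),rr.max(),s.mean(0).round(4))
a=cv2.resize(im["frame"][185:275,180:300],None,fx=5,fy=5,interpolation=cv2.INTER_CUBIC)
b=cv2.resize(im["frame"][195:240,350:395],None,fx=5,fy=5,interpolation=cv2.INTER_CUBIC)
c=cv2.resize(ims["scene"]["frame"][130:200,185:315],None,fx=3,fy=3,interpolation=cv2.INTER_CUBIC)
o=np.zeros((600,800,3),np.uint8)
o[:a.shape[0]-100]=0 if 0 else o[:a.shape[0]-100]
a=cv2.resize(a,(540,405));o[:405,:540]=a;o[:225,545:770]=b; c=cv2.resize(c,(361,194));o[406:600,:361]=c
save('crop1.png',o)
E
```

```text
scene blue 243 [ 0.455 -0.505  0.008] [1.279 0.671 0.928]
0.03 0.06 106 [ 0.5604 -0.3425  0.0457] [0.034 0.031 0.03 ]
0.055 0.08 64 [ 0.5591 -0.3458  0.0657] [0.029 0.022 0.024]
0.083 0.105 29 [ 0.5578 -0.3444  0.0937] [0.009 0.026 0.019]
0.105 0.13 35 [ 0.5563 -0.3485  0.1147] [0.016 0.023 0.015]
red 11 [0.557  0.1295 0.1187] [0.007 0.007 0.006]
top blue 166 [ 0.532 -0.358  0.033] [ 0.569 -0.335  0.123]
0.03 0.06 60 [ 0.5469 -0.3419  0.0506] [0.037 0.022 0.026]
0.055 0.08 42 [ 0.5472 -0.3437  0.0645] [0.036 0.018 0.025]
0.083 0.105 17 [ 0.5482 -0.3428  0.0929] [0.016 0.017 0.021]
0.105 0.13 45 [ 0.5503 -0.3471  0.118 ] [0.013 0.02  0.017]
red 45 [0.5526 0.1309 0.1193] [0.019 0.018 0.013]
515
188 197 211 [0.5712 0.1493 0.1182]
192 201 215 [0.5624 0.139  0.1155]
196 208 216 [0.5517 0.128  0.1173]
200 212 219 [0.5409 0.1181 0.1118]
204 220 223 [0.5276 0.1072 0.1122]
208 224 227 [0.5173 0.0967 0.1106]
212 228 232 [0.5054 0.0855 0.1138]
216 232 236 [0.4951 0.075  0.1128]
220 236 240 [0.4848 0.0644 0.1119]
224 240 243 [0.4758 0.0537 0.1127]
228 243 246 [0.468  0.0431 0.1132]
232 245 247 [0.4643 0.0327 0.1124]
236 246 248 [0.4618 0.0222 0.1125]
240 246 248 [0.4619 0.0118 0.1132]
244 245 247 [0.4646 0.0014 0.1135]
248 245 247 [ 0.4647 -0.009   0.1128]
252 244 246 [ 0.4675 -0.0193  0.1117]
256 244 246 [ 0.4675 -0.0297  0.1131]
260 243 245 [ 0.4703 -0.0401  0.1123]
264 243 245 [ 0.4703 -0.0506  0.1145]
268 242 244 [ 0.4732 -0.061   0.1108]
272 242 244 [ 0.4733 -0.0714  0.1112]
276 241 243 [ 0.4761 -0.0819  0.1106]
```

View pics/crop1.png

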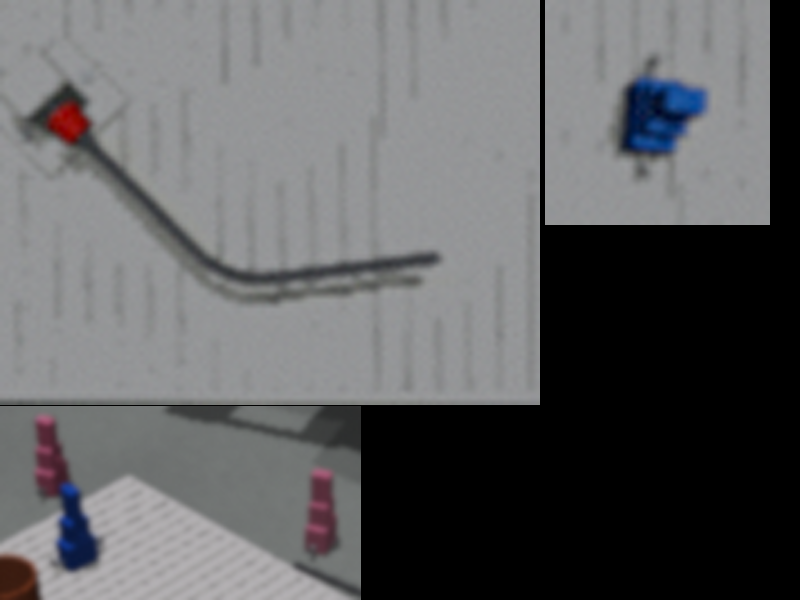

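```bash
cat >> h.py <<'E'
def ray(im,uv,z):
    K=np.array([[im["fx"],0,im["cx"]],[0,im["fy"],im["cy"]],[0,0,1]])
    n=cv2.undistortPoints(np.array(uv,float).reshape(-1,1,2),K,np.array(im["dist"])).reshape(-1,2)
    R=np.array(im["R"]);t=np.array(im["t"]);C=-R.T@t
    d=np.c_[n,np.ones(len(n))]@R
    return C+d*((z-C[2])/d[:,2])[:,None]
def proj(im,X):
    R=np.array(im["R"])
    K=np.array([[im["fx"],0,im["cx"]],[0,im["fy"],im["cy"]],[0,0,1]])
    return cv2.projectPoints(np.array(X,float).reshape(-1,1,3),cv2.Rodrigues(R)[0],np.array(im["t"],float),K,np.array(im["dist"]))[0].reshape(-1,2)
E
cat > bar.py <<'E'
from h import *
import pickle
from scipy.optimize import least_squares
im=pickle.load(open('top0.pkl','rb'));sc=pickle.load(open('scene0.pkl','rb'))
g=im["frame"].astype(float).mean(-1)
uv=[]
for c in range(203,276):
    base=np.interp(c,[195,208,220,228,235,250,277],[210,225.5,238,244.5,247,245.8,242])
    rows=np.arange(int(base)-5,int(base)+6); w=np.clip(85-g[rows,c],0,None)
    if w.sum()>20: uv.append((c,(w*rows).sum()/w.sum()))
uv=np.array(uv); B=ray(im,uv,.11)
def geo(p):
    tx,ty,h,a=p; T=np.array([tx,ty]);e=np.array([np.cos(h),np.sin(h)]);rt=np.array([e[1],-e[0]])
    Cc=T+.1*e+.05*rt; return T,e,rt,Cc
def res(p,Q):
    T,e,rt,Cc=geo(p);a=p[3]; d=Q-Cc; x=d@e; y=d@rt
    # polar angle from -rt direction toward e
    f=np.arctan2(x,-y); rr=np.hypot(x,y)
    s=np.where(f<0,-y-.05,np.where(f<a,rr-.05,(x*np.sin(a)-y*np.cos(a))-.05))
    return s
w=g[242-4:242+4,270:284]
# tip: along-bar dark profile
prof=[85-g[int(round(242-(c-276)*.13))-2:int(round(242-(c-276)*.13))+3,c].min() for c in range(268,286)]
print(np.round(prof))
f=least_squares(lambda p:np.r_[res(p,B[:,:2])*1e3],[.476,-.085,1.7,1.],loss='soft_l1')
print(f.x,np.degrees(f.x[2:]),np.abs(f.fun).mean(),np.abs(f.fun).max(), 'Cc',geo(f.x)[3])
E
python3 - <<'E'
from bar import *
fr=im["frame"]; hsv=cv2.cvtColor(fr,cv2.COLOR_RGB2HSV); P,_=pts(im)
blue=((hsv[...,0]>105)&(hsv[...,0]<130)&(hsv[...,1]>110)); z=np.zeros_like(blue); z[200:240,355:392]=blue[200:240,355:392]
top=z&(P[...,2]>.105)
vv,uu=np.nonzero(top); q=ray(im,np.c_[uu,vv],.12)[:,:2]
print('fin top',q.mean(0), len(q), cv2.minAreaRect((q*1000).astype(np.float32)))
lo=z&(P[...,2]<.062); vv,uu=np.nonzero(lo); q=ray(im,np.c_[uu,vv],.0545)[:,:2]; print('foot',cv2.minAreaRect((q*1000).astype(np.float32)))
print(ray(im,[(372,206.5),(369,230)],.035))
gg=fr.mean(-1)
print(gg[202:236,360:386].astype(int))
hs=cv2.cvtColor(sc["frame"],cv2.COLOR_RGB2HSV);Ps,_=pts(sc)
zb=np.zeros(hs.shape[:2],bool);zb[150:195,195:230]=((hs[...,0]>105)&(hs[...,0]<130)&(hs[...,1]>130))[150:195,195:230]
vv,uu=np.nonzero(zb); print('scene blue rows',vv.min(),vv.max(),uu.min(),uu.max())
for v in range(vv.min(),vv.max()+1,2):
    c=uu[vv==v]; print(v,c.min(),c.max(),end='; ')
E
```

```text
[ 23.  18.  20.  19.  22.  23.  24.  24.  13. -13. -47. -64. -64. -63.
 -62. -64. -63. -63.]
[ 0.47661369 -0.08564859  1.70265615  0.90020035] [97.55501125 51.57768102] 0.2356967559824187 0.9517418515871956 Cc [0.51303184 0.02005722]
fin top [ 0.5499113  -0.34600598] 46 ((550.0682373046875, -337.1781311035156), (14.12232494354248, 40.786293029785156), 4.827716827392578)
foot ((549.3204956054688, -344.7198181152344), (25.04475975036621, 39.459007263183594), 89.04046630859375)
[[ 0.58414925 -0.35405933  0.035     ]
 [ 0.51733129 -0.34453545  0.035     ]]
[[142 139 146 150 150 151 149 140 138 146 148 149 149 147 142 134 142 147
  150 148 149 141 129 140 149 151]
 [141 137 146 150 149 148 150 142 140 148 148 150 148 148 141 137 144 148
  149 148 148 138 129 140 149 148]
 [137 131 147 148 147 149 149 142 140 149 149 148 146 148 144 140 148 148
  149 149 150 140 131 141 148 149]
 [135 132 145 151 148 150 149 144 139 149 143 135 135 143 141 138 146 149
  149 149 150 143 139 142 148 150]
 [136 131 147 151 150 149 147 143 141 142 129 110 117 137 137 135 148 150
  149 151 150 148 144 145 146 1
[... 2705 characters left out ...]
49 147 146 147 150 148]
 [149 148 149 149 148 148 148 150 147 148 149 150 150 148 135 132 136 138
  148 150 149 149 150 147 149 149]
 [150 149 149 148 150 150 151 150 148 149 149 148 150 148 136 131 136 141
  144 148 148 150 149 150 149 147]
 [147 150 150 148 149 147 148 148 149 149 149 147 151 147 141 137 140 140
  149 149 147 149 149 149 148 148]
 [147 148 148 150 149 148 150 149 148 149 148 149 149 147 147 145 142 138
  145 147 149 149 148 148 150 150]]
scene blue rows 158 188 206 218
158 207 210; 160 207 212; 162 207 212; 164 208 212; 166 209 212; 168 209 213; 170 208 214; 172 207 215; 174 208 215; 176 208 216; 178 206 218; 180 206 218; 182 207 218; 184 207 218; 186 208 215; 188 210 211;
```

```bash
python3 - <<'E'
from bar import *
from scipy.ndimage import label
fr=im["frame"];S=fr[203:235,358:388]
b=S[...,2].astype(int)
for T in (110,130,150):
    pass
print('blue max',b.max())
hs=cv2.cvtColor(fr,cv2.COLOR_RGB2HSV);P,_=pts(im)
m=(hs[...,1]>110)&(hs[...,0]>100)&(hs[...,0]<135)&(fr[...,2]>.6*b.max()); z=np.zeros(m.shape,np.uint8); z[205:222,370:388]=m[205:222,370:388]
l,n=label(z); 
for i in range(1,n+1):
    vv,uu=np.nonzero(l==i)
    if len(vv)<8: continue
    q=ray(im,np.c_[uu,vv],.12)[:,:2]; C=np.cov(q.T); w,V=np.linalg.eigh(C); print(len(vv),q.mean(0),np.sqrt(w*12),np.degrees(np.arctan2(*V[::-1,1])), P[l==i][:,2].mean())
o=cv2.resize(S,(640,600*640//640),interpolation=cv2.INTER_CUBIC) if 0 else cv2.resize(S,None,fx=13,fy=13,interpolation=cv2.INTER_CUBIC)
s2=cv2.resize(sc["frame"][150:195,195:235],None,fx=9,fy=9,interpolation=cv2.INTER_CUBIC)
O=np.zeros((420,760,3),np.uint8);O[:416,:390]=o;O[:405,395:755]=s2
save('crop2.png',O)
E
```

```text
[ 23.  18.  20.  19.  22.  23.  24.  24.  13. -13. -47. -64. -64. -63.
 -62. -64. -63. -63.]
[ 0.47661369 -0.08564859  1.70265615  0.90020035] [97.55501125 51.57768102] 0.2356967559824187 0.9517418515871956 Cc [0.51303184 0.02005722]
blue max 158
50 [ 0.55257625 -0.34488117] [0.01305438 0.02945086] 66.15763122326959 0.10749968217023964
18 [ 0.53569555 -0.33696991] [0.00636339 0.01989752] 84.38378028242344 0.08049790510113129
```

View pics/crop2.png

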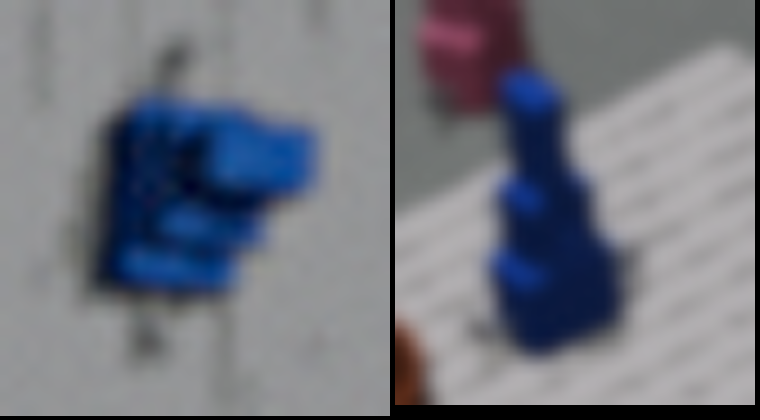

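The crop confirms the blue carrier: fin top at about top px (377.5,214.8), hook ends at about (371,207) and (369,229). Its y axis is therefore about -5° from world x, with the bore roughly along world y. I'll move above it.

Request:
arm_command:
  plan:
    - {"rotation": [0, 0, 0.82], "delta_pos": [0.285, 0.2, 0], "jaw": 50}
    - {"rotation": [0, 0, 0.82], "delta_pos": [0.285, 0.2, 0], "jaw": 50}
    - {"rotation": [0, 0, 0.82], "delta_pos": [0.285, 0.2, 0], "jaw": 50}
    - {"rotation": [0, 0, 0.82], "delta_pos": [0.285, 0.2, 0], "jaw": 50}
    - {"rotation": [0, 0, 0.82], "delta_pos": [0.285, 0.2, 0], "jaw": 50}
  force: 30

```text
time: 0.72
tcp_pos: [0.2946, -0.5285, 0.2314]
tcp_rot: [0.0, 0.951, 0.31, 0.0]
wrist_force: [0.8, 0.9, 0.5]
width: 0.0501
gripper_force: 0.0
```

Request:
arm_command:
  plan:
    - {"rotation": [0, 0, 0.82], "delta_pos": [0.285, 0.2, 0], "jaw": 50}
    - {"rotation": [0, 0, 0.82], "delta_pos": [0.285, 0.2, 0], "jaw": 50}
    - {"rotation": [0, 0, 0.82], "delta_pos": [0.285, 0.2, 0], "jaw": 50}
    - {"rotation": [0, 0, 0.82], "delta_pos": [0.285, 0.2, 0], "jaw": 50}
    - {"rotation": [0, 0, 0.82], "delta_pos": [0.285, 0.2, 0], "jaw": 50}

```text
time: 1.35
tcp_pos: [0.3798, -0.4687, 0.2313]
tcp_rot: [-0.0, 0.897, 0.442, -0.0]
wrist_force: [-0.5, 0.0, 0.1]
width: 0.0499
gripper_force: 0.0
```

Request:
arm_command:
  plan:
    - {"rotation": [0, 0, 0.82], "delta_pos": [0.285, 0.2, 0], "jaw": 50}
    - {"rotation": [0, 0, 0.82], "delta_pos": [0.285, 0.2, 0], "jaw": 50}
    - {"rotation": [0, 0, 0.82], "delta_pos": [0.285, 0.2, 0], "jaw": 50}
    - {"rotation": [0, 0, 0.82], "delta_pos": [0.285, 0.2, 0], "jaw": 50}
    - {"rotation": [0, 0, 0.82], "delta_pos": [0.285, 0.2, 0], "jaw": 50}

```text
time: 1.98
tcp_pos: [0.4654, -0.4086, 0.2313]
tcp_rot: [-0.0, 0.825, 0.565, -0.0]
wrist_force: [0.3, 0.7, -0.1]
width: 0.0499
gripper_force: 0.0
```

```bash
cat >> h.py <<'E'
def st():
    o=r.get_obs(); w,x,y,z=o["tcp_rot"]
    from scipy.spatial.transform import Rotation as Ro
    M=Ro.from_quat([x,y,z,w]).as_matrix()
    print('t',round(o["time"],2),'tcp',o["tcp_pos"].round(4),'yawY',np.degrees(np.arctan2(M[1,1],M[0,1])).round(2),'zax',M[:,2].round(4),'F',np.round(o["wrist_force"],2),'M',np.round(o["moment"],2),'w',round(o["width"],4),'g',round(o["gripper_force"],1),'j6',round(o["joint_pos"][5],2))
E
python3 - <<'E'
from h import *
import pickle
st()
im=pickle.load(open('top0.pkl','rb'))
print(ray(im,[(377.5,214.8)],.12),ray(im,[(369.9,217.9)],.037))
E
```

```text
t 1.98 tcp [ 0.4654 -0.4086  0.2313] yawY -21.17 zax [-0. -0. -1.] F [ 0.31  0.7  -0.07] M [-0.04  0.01  0.01] w 0.0499 g 0.0 j6 -0.35
[[ 0.55017576 -0.34790148  0.12      ]] [[ 0.55136912 -0.34713722  0.037     ]]
```

Request:
arm_command:
  plan:
    - {"rotation": [0, 0, 0.81], "delta_pos": [0.284, 0.204, 0], "jaw": 50}
    - {"rotation": [0, 0, 0.81], "delta_pos": [0.284, 0.204, 0], "jaw": 50}
    - {"rotation": [0, 0, 0.81], "delta_pos": [0.284, 0.204, 0], "jaw": 50}
    - {"rotation": [0, 0, 0.81], "delta_pos": [0.284, 0.204, 0], "jaw": 50}
    - {"rotation": [0, 0, 0.81], "delta_pos": [0.284, 0.204, 0], "jaw": 50}

```text
time: 2.6
tcp_pos: [0.5505, -0.3474, 0.2313]
tcp_rot: [-0.0, 0.737, 0.676, -0.0]
wrist_force: [-0.3, -0.1, 0.0]
width: 0.0501
gripper_force: 0.0
```

Request:
arm_command:
  plan:
    - {"rotation": [0, 0, 0], "delta_pos": [0, 0, -0.4], "jaw": 50}
    - {"rotation": [0, 0, 0], "delta_pos": [0, 0, -0.4], "jaw": 50}
    - {"rotation": [0, 0, 0], "delta_pos": [0, 0, -0.4], "jaw": 50}
    - {"rotation": [0, 0, 0], "delta_pos": [0, 0, 0], "jaw": 50}
    - {"rotation": [0, 0, 0], "delta_pos": [0, 0, 0], "jaw": 50}

```text
time: 3.22
tcp_pos: [0.5502, -0.3484, 0.1601]
tcp_rot: [0.0, 0.738, 0.675, 0.0]
wrist_force: [0.1, -0.3, 0.6]
width: 0.0503
gripper_force: 0.0
```

```bash
python3 - <<'E'
from h import *
st()
a=r.get_image("scene")["frame"][80:220,150:340];b=r.get_image("top")["frame"][150:290,320:460]
O=np.zeros((420,800,3),np.uint8);a=cv2.resize(a,(475,350));O[:350,:475]=a;O[:320,480:800]=cv2.resize(b,(320,320))
save('above.png',O)
E
```

```text
t 3.23 tcp [ 0.5502 -0.3484  0.1601] yawY -5.14 zax [ 8.e-04 -5.e-04 -1.e+00] F [ 0.12 -0.34  0.62] M [ 0.01 -0.02  0.01] w 0.0503 g 0.0 j6 -0.48
```

View pics/above.png

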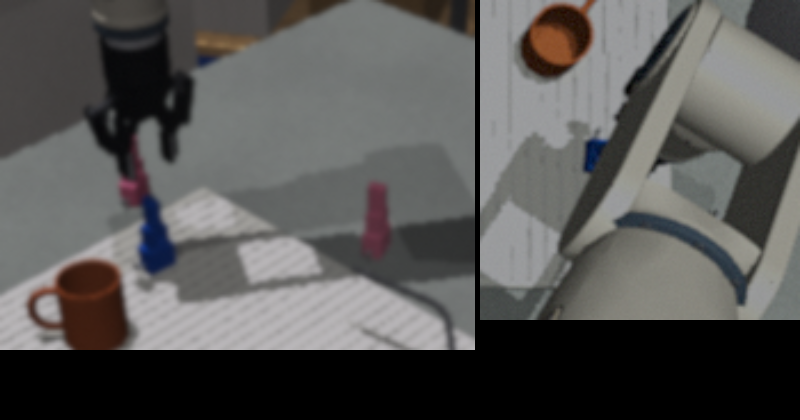

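The open gripper (crop about (140,140)) hangs directly over the blue carrier (155,235), with the mug clear. I descend and close.

Request:
arm_command:
  plan:
    - {"rotation": [0, 0, 0], "delta_pos": [0, 0.015, -0.4], "jaw": 50}
    - {"rotation": [0, 0, 0], "delta_pos": [0, 0, -0.4], "jaw": 50}
    - {"rotation": [0, 0, 0], "delta_pos": [0, 0, -0.25], "jaw": 50}
    - {"rotation": [0, 0, 0], "delta_pos": [0, 0, -0.14], "jaw": 50}
    - {"rotation": [0, 0, 0], "delta_pos": [0, 0, 0], "jaw": 50}

```text
time: 3.95
tcp_pos: [0.5494, -0.3474, 0.0878]
tcp_rot: [-0.0, 0.738, 0.674, -0.0]
wrist_force: [0.4, -0.1, -0.9]
width: 0.0499
gripper_force: 0.0
```

Request:
arm_command:
  plan:
    - {"rotation": [0, 0, 0], "delta_pos": [0, 0, 0], "jaw": 30}
    - {"rotation": [0, 0, 0], "delta_pos": [0, 0, 0], "jaw": 22}
    - {"rotation": [0, 0, 0], "delta_pos": [0, 0, 0], "jaw": 18}
    - {"rotation": [0, 0, 0], "delta_pos": [0, 0, 0], "jaw": 16}
    - {"rotation": [0, 0, 0], "delta_pos": [0, 0, 0], "jaw": 10}
  force: 30

```text
time: 4.58
tcp_pos: [0.5495, -0.3474, 0.088]
tcp_rot: [0.0, 0.738, 0.674, 0.0]
wrist_force: [0.1, 0.2, 1.2]
width: 0.0138
gripper_force: 34.1
```

Request:
arm_command:
  plan:
    - {"rotation": [0, 0, 0], "delta_pos": [0, 0, 0], "jaw": 5}
    - {"rotation": [0, 0, 0], "delta_pos": [0, 0, 0], "jaw": 5}
    - {"rotation": [0, 0, 0], "delta_pos": [0, 0, 0], "jaw": 5}
    - {"rotation": [0, 0, 0], "delta_pos": [0, 0, 0], "jaw": 5}
    - {"rotation": [0, 0, 0], "delta_pos": [0, 0, 0], "jaw": 5}
  force: 30

```text
time: 5.2
tcp_pos: [0.5495, -0.3474, 0.0879]
tcp_rot: [0.0, 0.738, 0.674, 0.0]
wrist_force: [-0.3, 0.3, 1.5]
width: 0.0134
gripper_force: 34.3
```

```bash
python3 -c "
from h import *
st()"
```

```text
t 5.2 tcp [ 0.5495 -0.3474  0.0879] yawY -5.19 zax [ 1.e-04 -1.e-04 -1.e+00] F [-0.34  0.31  1.5 ] M [ 0.   -0.09 -0.  ] w 0.0134 g 34.3 j6 -0.48
```

Request:
arm_command:
  plan:
    - {"rotation": [0, 0, 0], "delta_pos": [0, 0, 0.1], "jaw": 5}
    - {"rotation": [0, 0, 0], "delta_pos": [0, 0, 0.2], "jaw": 5}
    - {"rotation": [0, 0, 0], "delta_pos": [0, 0, 0.2], "jaw": 5}
    - {"rotation": [0, 0, 0], "delta_pos": [0, 0, 0.2], "jaw": 5}
    - {"rotation": [0, 0, 0], "delta_pos": [0, 0, 0], "jaw": 5}

```text
time: 5.82
tcp_pos: [0.5502, -0.3478, 0.1315]
tcp_rot: [0.001, 0.738, 0.674, 0.0]
wrist_force: [-0.0, -0.0, -2.8]
width: 0.0131
gripper_force: 33.8
```

Request:
arm_command:
  plan:
    - {"rotation": [0, 0, 0.32], "delta_pos": [-0.11, 0.3, 0], "jaw": 5}
    - {"rotation": [0, 0, 0.32], "delta_pos": [-0.11, 0.37, 0], "jaw": 5}
    - {"rotation": [0, 0, 0.32], "delta_pos": [-0.11, 0.37, 0], "jaw": 5}
    - {"rotation": [0, 0, 0.32], "delta_pos": [-0.11, 0.37, 0], "jaw": 5}
    - {"rotation": [0, 0, 0.32], "delta_pos": [-0.11, 0.37, 0], "jaw": 5}

```text
time: 6.45
tcp_pos: [0.5159, -0.2389, 0.1299]
tcp_rot: [-0.0, 0.699, 0.715, 0.0]
wrist_force: [-0.6, 0.2, -2.1]
width: 0.0133
gripper_force: 33.8
```

Request:
arm_command:
  plan:
    - {"rotation": [0, 0, 0.32], "delta_pos": [-0.11, 0.37, 0], "jaw": 5}
    - {"rotation": [0, 0, 0.32], "delta_pos": [-0.11, 0.37, 0], "jaw": 5}
    - {"rotation": [0, 0, 0.32], "delta_pos": [-0.11, 0.37, 0], "jaw": 5}
    - {"rotation": [0, 0, 0.32], "delta_pos": [-0.11, 0.37, 0], "jaw": 5}
    - {"rotation": [0, 0, 0.3], "delta_pos": [-0.13, 0.37, 0], "jaw": 5}

```text
time: 7.08
tcp_pos: [0.4818, -0.1281, 0.1299]
tcp_rot: [0.0, 0.659, 0.753, 0.0]
wrist_force: [0.5, -0.0, -1.1]
width: 0.0135
gripper_force: 33.8
```

```bash
python3 - <<'E'
from bar import *
st()
# scene cam estimate of the first leg: dark line near the projected top-cam estimate, darkness centroid
T,e,rt,Cc=geo(f.x); gs=sc["frame"].astype(float).mean(-1)
def est(S,D,N):
    for s in S:
        X=np.r_[D(s),.11]; u=proj(sc,X)[0]
        n=N(s); ks=np.arange(-.012,.0121,.0005)
        L=proj(sc,[np.r_[D(s)+k*n,.11] for k in ks]).astype(np.float32)
        v=cv2.remap(gs.astype(np.float32),L[:,0].reshape(1,-1),L[:,1].reshape(1,-1),cv2.INTER_LINEAR)[0]
        w=np.clip(np.median(v)-15-v,0,None); print(round(s,3),u.round(1),'offset mm',(1e3*(w*ks).sum()/max(w.sum(),1e-6)).round(2),v[::4].astype(int))
est(np.arange(.01,.1,.015),lambda s:T+s*e,lambda s:-rt)
a=f.x[3];e2=np.array([np.cos(f.x[2]-a),np.sin(f.x[2]-a)]);r2=np.array([e2[1],-e2[0]])
print('second')
est(np.arange(.01,.09,.015),lambda s:Cc-.05*r2+s*e2,lambda s:-r2)
imn=r.get_image("scene"); save('pre.png',cv2.resize(imn["frame"][120:260,220:400],None,fx=4,fy=4,interpolation=cv2.INTER_CUBIC))
pickle.dump(imn,open('scene1.pkl','wb'))
E
```

```text
[ 23.  18.  20.  19.  22.  23.  24.  24.  13. -13. -47. -64. -64. -63.
 -62. -64. -63. -63.]
[ 0.47661369 -0.08564859  1.70265615  0.90020035] [97.55501125 51.57768102] 0.2356967559824187 0.9517418515871956 Cc [0.51303184 0.02005722]
t 7.08 tcp [ 0.4818 -0.1281  0.1299] yawY 7.62 zax [ 2.e-04 -1.e-04 -1.e+00] F [ 0.46 -0.01 -1.1 ] M [0.   0.02 0.04] w 0.0135 g 33.8 j6 -0.4
0.01 [294.2 187.7] offset mm -1.3 [153 136 117  96  82  73  76  84  94 101 105 106 102]
0.025 [298.6 189.6] offset mm -1.65 [148 128 106  89  74  66  73  80  90  99 107 112 115]
0.04 [303.  191.5] offset mm -2.4 [136 117  97  81  70  67  73  82  91 100 108 112 115]
0.055 [307.5 193.4] offset mm -2.75 [125 107  90  77  68  68  74  83  93 101 109 112 115]
0.07 [312.  195.3] offset mm -3.14 [111  94  80  70  62  64  70  79  89  99 107 112 115]
0.085 [316.6 197.3] offset mm -3.16 [109  96  84  74  65  68  74  82  92 101 107 111 113]
0.1 [321.2 199.3] offset mm -3.37 [102  92  80  70  63  66  72  81  92 101 107 111 113]
second
0.01 [330.1 210.5] offset mm -2.22 [166 152 130 100  80  74  83 102 114 119 118 115 113]
0.025 [330.8 214.2] offset mm -2.61 [166 161 140 112  87  80 103 127 146 158 162 163 160]
0.04 [331.4 217.9] offset mm -3.75 [157 140 119  94  78  88 113 142 163 170 171 170 170]
0.055 [332.  221.7] offset mm -2.88 [171 161 138 107  86  84 104 133 153 165 171 173 175]
0.07 [332.7 225.5] offset mm -3.55 [144 142 126 103  83  89 117 142 159 167 168 165 163]
0.085 [333.4 229.4] offset mm -4.58 [133 111  89  72  70  82 102 125 146 160 169 173 175]
```

View pics/pre.png

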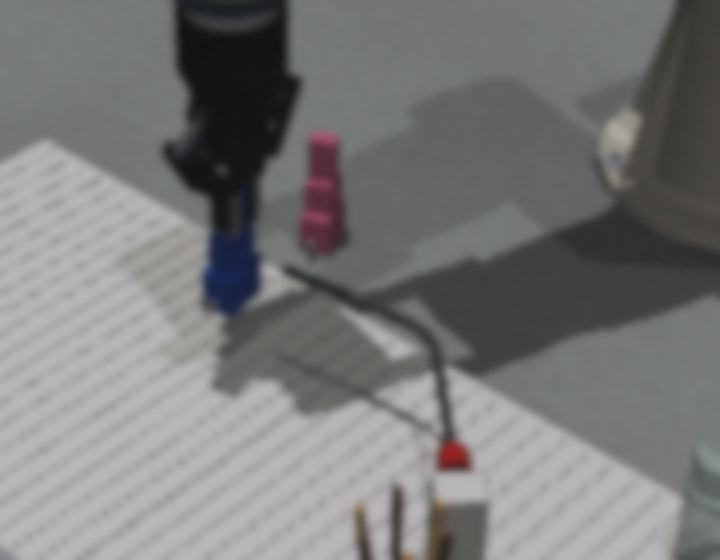

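The carrier is held upright (crop about (230,270)), bore in line with the bar, about 25 mm short of the tip at (287,268). The scene camera puts the bar some 2 mm left of the top-camera estimate, so I check the scene camera's bias against the carrier, whose position is now known from the arm.

```bash
python3 - <<'E'
from h import *
import pickle
s1=pickle.load(open('scene1.pkl','rb')); fr=s1["frame"]; H,W=fr.shape[:2]
th=np.radians(7.6); y=np.array([np.cos(th),np.sin(th),0]); x=np.array([-y[1],y[0],0]); B=np.array([.4818,-.1281,.110]); z=np.array([0,0,1])
def hull(lx,ly,z0,z1):
    c=[B+a*lx/2*x+b*ly/2*y+k*z for a in(-1,1) for b in(-1,1) for k in(z0,z1)]
    m=np.zeros((H*8,W*8),np.uint8); cv2.fillConvexPoly(m,cv2.convexHull(((proj(s1,c)+.5)*8).astype(np.int32)),255); return m
m=hull(.026,.040,-.048,-.0135)|hull(.022,.027,-.0135,.0135)
M=cv2.resize(m,(W,H),interpolation=cv2.INTER_AREA)/255.
# same lower rows, soft colour mask: blue minus red share
f=fr.astype(float); w=np.clip((f[...,2]-f[...,0]-10)/60,0,1); 
v0=int(proj(s1,[B-.0*z])[0][1])
print('bore px',proj(s1,[B]))
reg=np.zeros((H,W)); reg[v0:v0+25,262:292]=1
for n,a in(('pred',M),('obs',w)):
    for T in(.5,):
        k=(a>T)&(reg>0); vv,uu=np.nonzero(k); print(n,len(vv),uu.mean(),vv.mean(),uu.min(),uu.max(),vv.min(),vv.max())
        print([(int(v),int(uu[vv==v].min()),int(uu[vv==v].max())) for v in np.unique(vv)])
E
```

```text
bore px [[279.2194234  181.21869319]]
pred 248 279.2943548387097 189.26209677419354 272 287 181 199
[(181, 274, 285), (182, 274, 285), (183, 274, 286), (184, 274, 287), (185, 274, 287), (186, 273, 287), (187, 272, 287), (188, 272, 287), (189, 272, 287), (190, 272, 287), (191, 272, 287), (192, 272, 287), (193, 272, 286), (194, 272, 285), (195, 272, 284), (196, 272, 283), (197, 273, 282), (198, 276, 281), (199, 278, 279)]
obs 116 276.41379310344826 187.5 271 281 181 196
[(181, 274, 281), (182, 274, 281), (183, 274, 281), (184, 274, 281), (185, 274, 281), (186, 272, 281), (187, 271, 281), (188, 271, 281), (189, 272, 281), (190, 272, 279), (191, 272, 278), (192, 272, 278), (193, 273, 278), (194, 275, 278), (195, 276, 277), (196, 276, 277)]
```

```bash
python3 - <<'E'
from h import *
import pickle
s1=pickle.load(open('scene1.pkl','rb')); f=s1["frame"].astype(float)
w=f[...,2]/(f[...,0]+1)
for v in range(180,203): 
    u=np.nonzero(w[v,262:296]>1.5)[0]+262
    print(v,(u.min(),u.max()) if len(u) else None, f[v,268:292,2].astype(int) if v%4==0 else '')
E
```

```text
180 (np.int64(273), np.int64(282)) [145 146 144 128 100  75  67  65  64  64  62  60  60  62  68  84 102 113
 117 119 119 120 121 119]
181 (np.int64(273), np.int64(282)) 
182 (np.int64(273), np.int64(282)) 
183 (np.int64(273), np.int64(283)) 
184 (np.int64(273), np.int64(283)) [149 145 138 122  97  75  67  66  66  65  65  64  67  67  66  68  78  95
 111 119 121 120 120 120]
185 (np.int64(273), np.int64(283)) 
186 (np.int64(272), np.int64(283)) 
187 (np.int64(271), np.int64(283)) 
188 (np.int64(271), np.int64(283)) [152 143 126 111 102  94  82  77  77  76  75  73  71  68  64  68  89 125
 155 166 167 156 131  99]
189 (np.int64(271), np.int64(283)) 
190 (np.int64(272), np.int64(283)) 
191 (np.int64(272), np.int64(283)) 
192 (np.int64(272), np.int64(283)) [149 142 120  91  74  71  70  70  70  69  65  64  64  64  65  71  92 122
 145 153 153 150 144 132]
193 (np.int64(272), np.int64(282)) 
194 (np.int64(272), np.int64(281)) 
195 (np.int64(274), np.int64(280)) 
196 (np.int64(275), np.int64(279)) [144 133 110  87  82  81  77  73  70  69  67  69  79  94 105 106 100  91
  85  80  77  75  75  75]
197 (np.int64(275), np.int64(278)) 
198 (np.int64(277), np.int64(277)) 
199 None 
200 None [151 147 146 145 147 147 140 120  96  77  72  71  72  73  73  74  76  79
  83  87  89  92  96  98]
201 None 
202 None
```

Request:
arm_command:
  plan:
    - {"rotation": [0, 0, 0], "delta_pos": [-0.02, 0.066, 0], "jaw": 5}
    - {"rotation": [0, 0, 0], "delta_pos": [-0.009, 0.083, 0], "jaw": 5}
    - {"rotation": [0, 0, 0], "delta_pos": [-0.011, 0.083, 0], "jaw": 5}
    - {"rotation": [0, 0, 0], "delta_pos": [-0.011, 0.083, 0], "jaw": 5}
    - {"rotation": [0, 0, 0], "delta_pos": [-0.009, 0.066, 0], "jaw": 5}
  force: 25

```text
time: 7.75
tcp_pos: [0.4786, -0.1065, 0.1298]
tcp_rot: [-0.0, 0.659, 0.752, -0.0]
wrist_force: [-0.2, -0.6, -0.8]
width: 0.0134
gripper_force: 33.8
```

```bash
python3 -c "
from h import *
st()
a=r.get_image('scene')['frame'][165:215,255:345]
b=r.get_image('top')['frame'][215:275,215:330]
O=np.zeros((600,800,3),np.uint8);O[:350,:630]=cv2.resize(a,(630,350),interpolation=cv2.INTER_CUBIC);O[355:595,:460]=cv2.resize(b,(460,240))
save('near.png',O)"
```

```text
t 7.75 tcp [ 0.4786 -0.1065  0.1298] yawY 7.52 zax [-1.e-04 -0.e+00 -1.e+00] F [-0.16 -0.6  -0.83] M [ 0.03  0.01 -0.03] w 0.0134 g 33.8 j6 -0.35
```

View pics/near.png

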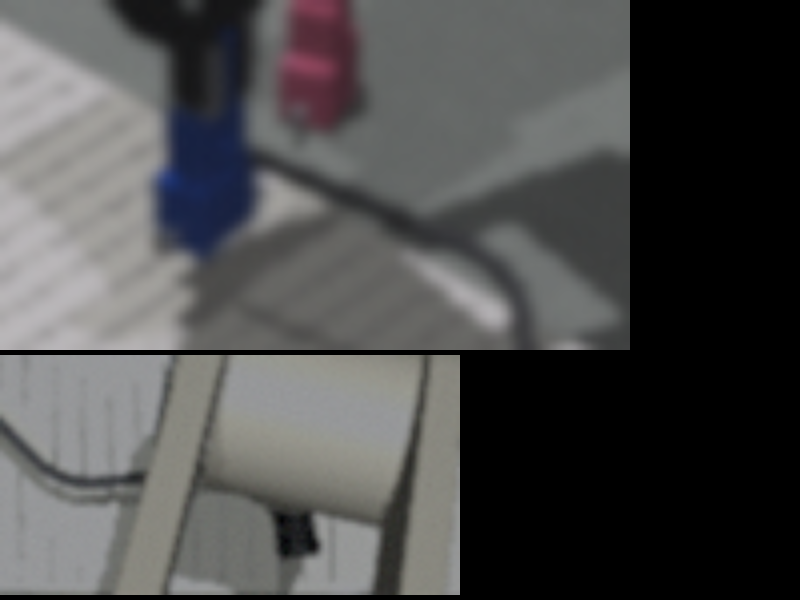

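The bar tip (crop (250,155)) points along its line at the centre of the bore face (about (227,144)), aligned within about 1 mm and still a few mm short. I advance slowly.

Request:
arm_command:
  plan:
    - {"rotation": [0, 0, 0], "delta_pos": [-0.0044, 0.033, 0], "jaw": 5}
    - {"rotation": [0, 0, 0], "delta_pos": [-0.0044, 0.033, 0], "jaw": 5}
    - {"rotation": [0, 0, 0], "delta_pos": [-0.0044, 0.033, 0], "jaw": 5}
    - {"rotation": [0, 0, 0], "delta_pos": [-0.0044, 0.033, 0], "jaw": 5}
    - {"rotation": [0, 0, 0], "delta_pos": [-0.0044, 0.033, 0], "jaw": 5}

```text
time: 8.48
tcp_pos: [0.4773, -0.0967, 0.1299]
tcp_rot: [-0.0, 0.659, 0.752, -0.0]
wrist_force: [-0.3, -0.3, -1.3]
width: 0.0134
gripper_force: 33.8
```

Request:
arm_command:
  plan:
    - {"rotation": [0, 0, 0], "delta_pos": [-0.0022, 0.0165, 0], "jaw": 5}
    - {"rotation": [0, 0, 0], "delta_pos": [-0.0022, 0.0165, 0], "jaw": 5}
    - {"rotation": [0, 0, 0], "delta_pos": [-0.0022, 0.0165, 0], "jaw": 5}
    - {"rotation": [0, 0, 0], "delta_pos": [-0.0022, 0.0165, 0], "jaw": 5}
    - {"rotation": [0, 0, 0], "delta_pos": [0, 0, 0], "jaw": 5}

```text
time: 9.1
tcp_pos: [0.4768, -0.0928, 0.1299]
tcp_rot: [0.0, 0.659, 0.752, 0.0]
wrist_force: [0.3, -0.4, -1.7]
width: 0.0133
gripper_force: 33.8
```

Request:
arm_command:
  plan:
    - {"rotation": [0, 0, 0], "delta_pos": [-0.0022, 0.0165, 0], "jaw": 5}
    - {"rotation": [0, 0, 0], "delta_pos": [-0.0022, 0.0165, 0], "jaw": 5}
    - {"rotation": [0, 0, 0], "delta_pos": [-0.0022, 0.0165, 0], "jaw": 5}
    - {"rotation": [0, 0, 0], "delta_pos": [-0.0022, 0.0165, 0], "jaw": 5}
    - {"rotation": [0, 0, 0], "delta_pos": [0, 0, 0], "jaw": 5}

```text
time: 9.72
tcp_pos: [0.4762, -0.0888, 0.1299]
tcp_rot: [0.0, 0.659, 0.752, 0.0]
wrist_force: [-0.6, -0.3, -1.5]
width: 0.0133
gripper_force: 33.8
```

Request:
arm_command:
  plan:
    - {"rotation": [0, 0, 0], "delta_pos": [-0.0022, 0.0165, 0], "jaw": 5}
    - {"rotation": [0, 0, 0], "delta_pos": [-0.0022, 0.0165, 0], "jaw": 5}
    - {"rotation": [0, 0, 0], "delta_pos": [-0.0022, 0.0165, 0], "jaw": 5}
    - {"rotation": [0, 0, 0], "delta_pos": [-0.0022, 0.0165, 0], "jaw": 5}
    - {"rotation": [0, 0, 0], "delta_pos": [0, 0, 0], "jaw": 5}

```text
time: 10.35
tcp_pos: [0.4757, -0.0849, 0.1299]
tcp_rot: [0.0, 0.659, 0.752, -0.0]
wrist_force: [0.5, 0.4, -2.0]
width: 0.0127
gripper_force: 33.8
```

```bash
python3 -c "
from h import *
st()
a=r.get_image('scene')['frame'][165:215,255:345]
save('near2.png',cv2.resize(a,None,fx=7,fy=7,interpolation=cv2.INTER_CUBIC))"
```

```text
t 10.35 tcp [ 0.4757 -0.0849  0.1299] yawY 7.54 zax [ 0. -0. -1.] F [ 0.49  0.39 -1.96] M [-0.01 -0.01 -0.06] w 0.0127 g 33.8 j6 -0.31
```

View pics/near2.png

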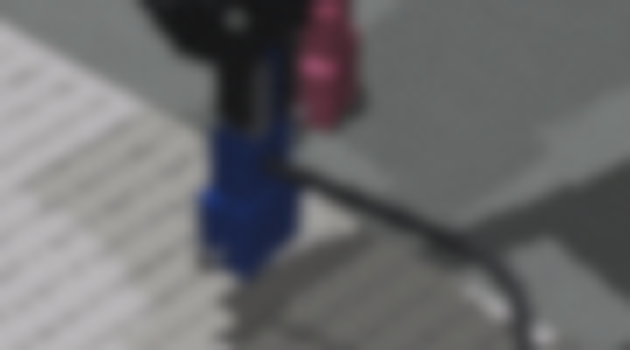

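The bar enters the bore face at its centre (crop (268,160)) with no force felt. I slide on along the first leg.

Request:
arm_command:
  plan:
    - {"rotation": [0, 0, 0], "delta_pos": [-0.0044, 0.033, 0], "jaw": 5}
    - {"rotation": [0, 0, 0], "delta_pos": [-0.0044, 0.033, 0], "jaw": 5}
    - {"rotation": [0, 0, 0], "delta_pos": [-0.0044, 0.033, 0], "jaw": 5}
    - {"rotation": [0, 0, 0], "delta_pos": [-0.0044, 0.033, 0], "jaw": 5}
    - {"rotation": [0, 0, 0], "delta_pos": [-0.0044, 0.033, 0], "jaw": 5}

```text
time: 11.02
tcp_pos: [0.4744, -0.0749, 0.1299]
tcp_rot: [-0.0, 0.659, 0.752, 0.0]
wrist_force: [0.7, -0.3, -2.5]
width: 0.0135
gripper_force: 33.8
```

Request:
arm_command:
  plan:
    - {"rotation": [0, 0, 0], "delta_pos": [-0.0066, 0.0495, 0], "jaw": 5}
    - {"rotation": [0, 0, 0], "delta_pos": [-0.0066, 0.0495, 0], "jaw": 5}
    - {"rotation": [0, 0, 0], "delta_pos": [-0.0066, 0.0495, 0], "jaw": 5}
    - {"rotation": [0, 0, 0], "delta_pos": [-0.0066, 0.0495, 0], "jaw": 5}
    - {"rotation": [0, 0, 0], "delta_pos": [-0.0066, 0.0495, 0], "jaw": 5}

```text
time: 11.65
tcp_pos: [0.4724, -0.06, 0.1299]
tcp_rot: [-0.0, 0.659, 0.752, 0.0]
wrist_force: [-0.1, -0.1, -1.8]
width: 0.0133
gripper_force: 33.8
```

Request:
arm_command:
  plan:
    - {"rotation": [0, 0, 0], "delta_pos": [-0.0066, 0.0495, 0], "jaw": 5}
    - {"rotation": [0, 0, 0], "delta_pos": [-0.0066, 0.0495, 0], "jaw": 5}
    - {"rotation": [0, 0, 0], "delta_pos": [-0.0066, 0.0495, 0], "jaw": 5}
    - {"rotation": [0, 0, 0], "delta_pos": [-0.0066, 0.0495, 0], "jaw": 5}
    - {"rotation": [0, 0, 0], "delta_pos": [0, 0, 0], "jaw": 5}

```text
time: 12.28
tcp_pos: [0.4708, -0.0481, 0.1299]
tcp_rot: [0.0, 0.659, 0.752, 0.0]
wrist_force: [0.2, 0.7, -2.1]
width: 0.0135
gripper_force: 33.8
```

```bash
python3 -c "
from h import *
st()"
```

```text
t 12.28 tcp [ 0.4708 -0.0481  0.1299] yawY 7.55 zax [ 0.  0. -1.] F [ 0.17  0.69 -2.07] M [ 0.03 -0.01  0.03] w 0.0135 g 33.8 j6 -0.24
```

Request:
arm_command:
  plan:
    - {"rotation": [0, 0, 0], "delta_pos": [0.007, 0.001, 0], "jaw": 5}
    - {"rotation": [0, 0, 0], "delta_pos": [0.007, 0.001, 0], "jaw": 5}
    - {"rotation": [0, 0, 0], "delta_pos": [0.007, 0.001, 0], "jaw": 5}
    - {"rotation": [0, 0, 0], "delta_pos": [0, 0, 0], "jaw": 5}
    - {"rotation": [0, 0, 0], "delta_pos": [0, 0, 0], "jaw": 5}

```text
time: 12.9
tcp_pos: [0.4721, -0.0481, 0.1299]
tcp_rot: [-0.0, 0.659, 0.752, -0.0]
wrist_force: [-0.7, 0.0, -1.3]
width: 0.0137
gripper_force: 33.8
```

```bash
python3 -c "
from h import *
st()"
```

```text
t 12.9 tcp [ 0.4721 -0.0481  0.1299] yawY 7.53 zax [-1.e-04 -0.e+00 -1.e+00] F [-0.75  0.03 -1.28] M [-0.03  0.01 -0.  ] w 0.0137 g 33.8 j6 -0.24
```

Request:
arm_command:
  plan:
    - {"rotation": [0, 0, 0], "delta_pos": [0.007, 0.001, 0], "jaw": 5}
    - {"rotation": [0, 0, 0], "delta_pos": [0.007, 0.001, 0], "jaw": 5}
    - {"rotation": [0, 0, 0], "delta_pos": [0, 0, 0], "jaw": 5}
    - {"rotation": [0, 0, 0], "delta_pos": [0, 0, 0], "jaw": 5}
    - {"rotation": [0, 0, 0], "delta_pos": [0, 0, 0], "jaw": 5}

```text
time: 13.52
tcp_pos: [0.4729, -0.048, 0.1299]
tcp_rot: [-0.0, 0.659, 0.752, -0.0]
wrist_force: [1.2, 0.6, -1.5]
width: 0.0137
gripper_force: 33.8
```

```bash
python3 -c "
from h import *
st()"
```

```text
t 13.53 tcp [ 0.4729 -0.048   0.1299] yawY 7.53 zax [-0.  0. -1.] F [ 1.22  0.57 -1.52] M [-0.02  0.04 -0.02] w 0.0137 g 33.8 j6 -0.24
```

Request:
arm_command:
  plan:
    - {"rotation": [0, 0, 0], "delta_pos": [0.007, 0.001, 0], "jaw": 5}
    - {"rotation": [0, 0, 0], "delta_pos": [0.007, 0.001, 0], "jaw": 5}
    - {"rotation": [0, 0, 0], "delta_pos": [0, 0, 0], "jaw": 5}
    - {"rotation": [0, 0, 0], "delta_pos": [0, 0, 0], "jaw": 5}
    - {"rotation": [0, 0, 0], "delta_pos": [0, 0, 0], "jaw": 5}

```text
time: 14.15
tcp_pos: [0.4738, -0.0479, 0.1299]
tcp_rot: [0.0, 0.659, 0.752, 0.0]
wrist_force: [0.2, 0.6, -2.2]
width: 0.0136
gripper_force: 33.8
```

```bash
python3 -c "
from h import *
st()"
```

```text
t 14.15 tcp [ 0.4738 -0.0479  0.1299] yawY 7.53 zax [ 0. -0. -1.] F [ 0.23  0.55 -2.17] M [0.01 0.05 0.07] w 0.0136 g 33.8 j6 -0.24
```

Request:
arm_command:
  plan:
    - {"rotation": [0, 0, 0], "delta_pos": [0.007, 0.001, 0], "jaw": 5}
    - {"rotation": [0, 0, 0], "delta_pos": [0.007, 0.001, 0], "jaw": 5}
    - {"rotation": [0, 0, 0], "delta_pos": [0, 0, 0], "jaw": 5}
    - {"rotation": [0, 0, 0], "delta_pos": [0, 0, 0], "jaw": 5}
    - {"rotation": [0, 0, 0], "delta_pos": [0, 0, 0], "jaw": 5}

```text
time: 14.78
tcp_pos: [0.474, -0.0478, 0.1297]
tcp_rot: [-0.0, 0.659, 0.752, -0.0]
wrist_force: [-5.3, -1.4, 0.7]
width: 0.0135
gripper_force: 34.1
```

```bash
python3 -c "
from h import *
st()"
```

```text
t 14.78 tcp [ 0.474  -0.0478  0.1297] yawY 7.54 zax [-0.0012 -0.     -1.    ] F [-5.32 -1.37  0.69] M [-0.24  0.98 -0.05] w 0.0135 g 34.1 j6 -0.23
```

The wall is felt at lateral +2.25 mm, so the bar sits within 0.3 mm of the top-camera fit. I now lay out the path from the fit.

```bash
cat > path.py <<'E'
import sys
from h import *
from scipy.spatial.transform import Rotation as Ro
T=np.array([.47661,-.08565]);h=1.70266
A=np.radians(float(sys.argv[1])); ls=[float(a)/1e3 for a in sys.argv[2].split(',')]; lat=float(sys.argv[3])/1e3
def pose(l):
    e=np.array([np.cos(h),np.sin(h)]);rt=np.array([e[1],-e[0]]);C=T+.1*e+.05*rt+rt*lat
    x=l-.1; L=.05*A; ph=np.clip(x/.05,0,A)
    inn=.0006*np.clip((x+.01)/.015,0,1)*np.clip((L+.01-x)/.015,0,1)
    eh=np.array([np.cos(h-ph),np.sin(h-ph)]); r_=np.array([eh[1],-eh[0]])
    p=C-r_*(.05-inn)+eh*(x if x<0 else max(0,x-L)); return p,np.degrees(h-ph)-90
o=r.get_obs(); st()
w,x,y,z=o["tcp_rot"];M=Ro.from_quat([x,y,z,w]).as_matrix()
P=o["tcp_pos"][:2];Y=np.degrees(np.arctan2(M[1,1],M[0,1])); e=np.array([np.cos(h),np.sin(h)]);print('rail xy',(P-T)@e,-(P-T)@np.array([e[1],-e[0]]), 'dist C',np.linalg.norm(P-(T+.1*e+.05*np.array([e[1],-e[0]]))))
for i,l in enumerate(ls):
    p,yw=pose(l); d=(p-P)/.06
    print(l,'d',d.round(4),'rz',round((yw-Y)/4,3),'z',round((.13-o["tcp_pos"][2])/.06,3) if i==0 else 0); P,Y=p,yw
E
python3 path.py 51.6 38,42,46,50,54,58,62,66,70,74,78,82,86,90,93 -0.2
```

```text
t 14.78 tcp [ 0.474  -0.0478  0.1297] yawY 7.54 zax [-0.0012 -0.     -1.    ] F [-5.32 -1.37  0.69] M [-0.24  0.98 -0.05] w 0.0135 g 34.1 j6 -0.23
rail xy 0.03786731963259702 -0.002420662895057849 dist C 0.0782576723969196
0.038 d [-0.0436 -0.0036] rz 0.005 z 0.005
0.042 d [-0.0088  0.0661] rz 0.0 z 0
0.046 d [-0.0088  0.0661] rz 0.0 z 0
0.05 d [-0.0088  0.0661] rz 0.0 z 0
0.054 d [-0.0088  0.0661] rz 0.0 z 0
0.058 d [-0.0088  0.0661] rz 0.0 z 0
0.062 d [-0.0088  0.0661] rz 0.0 z 0
0.066 d [-0.0088  0.0661] rz 0.0 z 0
0.07 d [-0.0088  0.0661] rz 0.0 z 0
0.074 d [-0.0088  0.0661] rz 0.0 z 0
0.078 d [-0.0088  0.0661] rz 0.0 z 0
0.082 d [-0.0088  0.0661] rz 0.0 z 0
0.086 d [-0.0088  0.0661] rz 0.0 z 0
0.09 d [-0.0088  0.0661] rz 0.0 z 0
0.093 d [-0.0046  0.0498] rz 0.0 z 0
```

Request:
arm_command:
  plan:
    - {"rotation": [0, 0, 0], "delta_pos": [-0.05, -0.004, 0], "jaw": 5}
    - {"rotation": [0, 0, 0], "delta_pos": [-0.0088, 0.066, 0], "jaw": 5}
    - {"rotation": [0, 0, 0], "delta_pos": [-0.0088, 0.066, 0], "jaw": 5}
    - {"rotation": [0, 0, 0], "delta_pos": [-0.0088, 0.066, 0], "jaw": 5}
    - {"rotation": [0, 0, 0], "delta_pos": [-0.0088, 0.066, 0], "jaw": 5}

```text
time: 15.4
tcp_pos: [0.4696, -0.0318, 0.1299]
tcp_rot: [0.0, 0.659, 0.752, 0.0]
wrist_force: [0.7, -0.5, -1.2]
width: 0.0136
gripper_force: 33.7
```

Request:
arm_command:
  plan:
    - {"rotation": [0, 0, 0], "delta_pos": [-0.0088, 0.066, 0], "jaw": 5}
    - {"rotation": [0, 0, 0], "delta_pos": [-0.0088, 0.066, 0], "jaw": 5}
    - {"rotation": [0, 0, 0], "delta_pos": [-0.0088, 0.066, 0], "jaw": 5}
    - {"rotation": [0, 0, 0], "delta_pos": [-0.0088, 0.066, 0], "jaw": 5}
    - {"rotation": [0, 0, 0], "delta_pos": [-0.0088, 0.066, 0], "jaw": 5}

```text
time: 16.02
tcp_pos: [0.4668, -0.0121, 0.1299]
tcp_rot: [0.0, 0.659, 0.752, -0.0]
wrist_force: [0.6, 0.3, -1.8]
width: 0.0134
gripper_force: 33.7
```

```bash
python3 path.py 51.6 78,81,84,87,90,93,96,99,102,105,108,111,114,117,120 -0.2
```

```text
t 16.02 tcp [ 0.4668 -0.0121  0.1299] yawY 7.53 zax [-0. -0. -1.] F [ 0.57  0.3  -1.81] M [ 0.03 -0.03 -0.01] w 0.0134 g 33.7 j6 -0.16
rail xy 0.07419049475009183 4.6521116706894234e-05 dist C 0.0563097224032407
0.078 d [-0.0109  0.0626] rz 0.006 z 0.002
0.081 d [-0.0066  0.0496] rz 0.0 z 0
0.084 d [-0.0066  0.0496] rz 0.0 z 0
0.087 d [-0.0066  0.0496] rz 0.0 z 0
0.09 d [-0.0066  0.0496] rz 0.0 z 0
0.093 d [-0.0046  0.0498] rz 0.0 z 0
0.096 d [-0.0046  0.0498] rz 0.0 z 0
0.099 d [-0.0046  0.0498] rz 0.0 z 0
0.102 d [-0.0039  0.0496] rz -0.573 z 0
0.105 d [-0.0011  0.0495] rz -0.859 z 0
0.108 d [-0.0001  0.0494] rz -0.859 z 0
0.111 d [0.0029 0.0493] rz -0.859 z 0
0.114 d [0.0058 0.049 ] rz -0.859 z 0
0.117 d [0.0088 0.0486] rz -0.859 z 0
0.12 d [0.0117 0.048 ] rz -0.859 z 0
```

```bash
python3 - <<'E'
s=open('path.py').read()
s=s.replace("return p,np.degrees(h-ph)-90","return p,np.degrees(h-np.clip((x+np.linspace(-.009,.009,19))/.05,0,A).mean())-90")
open('path.py','w').write(s)
E
python3 path.py 51.6 78,81,84,87,90,93,96,99,102,105 -0.2
```

```text
t 16.02 tcp [ 0.4668 -0.0121  0.1299] yawY 7.53 zax [-0. -0. -1.] F [ 0.57  0.3  -1.81] M [ 0.03 -0.03 -0.01] w 0.0134 g 33.7 j6 -0.16
rail xy 0.07419049475009183 4.6521116706894234e-05 dist C 0.0563097224032407
0.078 d [-0.0109  0.0626] rz 0.006 z 0.002
0.081 d [-0.0066  0.0496] rz 0.0 z 0
0.084 d [-0.0066  0.0496] rz 0.0 z 0
0.087 d [-0.0066  0.0496] rz 0.0 z 0
0.09 d [-0.0066  0.0496] rz 0.0 z 0
0.093 d [-0.0046  0.0498] rz -0.045 z 0
0.096 d [-0.0046  0.0498] rz -0.181 z 0
0.099 d [-0.0046  0.0498] rz -0.317 z 0
0.102 d [-0.0039  0.0496] rz -0.452 z 0
0.105 d [-0.0011  0.0495] rz -0.588 z 0
```

Request:
arm_command:
  plan:
    - {"rotation": [0, 0, 0], "delta_pos": [-0.009, 0.062, 0], "jaw": 5}
    - {"rotation": [0, 0, 0], "delta_pos": [-0.0066, 0.05, 0], "jaw": 5}
    - {"rotation": [0, 0, 0], "delta_pos": [-0.0066, 0.05, 0], "jaw": 5}
    - {"rotation": [0, 0, 0], "delta_pos": [-0.0066, 0.05, 0], "jaw": 5}
    - {"rotation": [0, 0, 0], "delta_pos": [-0.0066, 0.05, 0], "jaw": 5}

```text
time: 16.65
tcp_pos: [0.4647, 0.0035, 0.1299]
tcp_rot: [0.0, 0.659, 0.752, 0.0]
wrist_force: [-0.1, 0.7, -1.5]
width: 0.0136
gripper_force: 33.7
```

Request:
arm_command:
  plan:
    - {"rotation": [0, 0, -0.045], "delta_pos": [-0.0046, 0.05, 0], "jaw": 5}
    - {"rotation": [0, 0, -0.18], "delta_pos": [-0.0046, 0.05, 0], "jaw": 5}
    - {"rotation": [0, 0, -0.32], "delta_pos": [-0.0046, 0.05, 0], "jaw": 5}
    - {"rotation": [0, 0, -0.45], "delta_pos": [-0.0039, 0.05, 0], "jaw": 5}
    - {"rotation": [0, 0, -0.59], "delta_pos": [-0.001, 0.05, 0], "jaw": 5}

```text
time: 17.27
tcp_pos: [0.4636, 0.0186, 0.1299]
tcp_rot: [0.0, 0.7, 0.714, 0.0]
wrist_force: [-0.1, -0.7, -2.0]
width: 0.0135
gripper_force: 33.7
```

```bash
python3 path.py 51.6 108,111,114,117,120,123,126,129,132,135 -0.2
```

```text
t 17.27 tcp [0.4636 0.0186 0.1299] yawY 1.07 zax [ 0.  0. -1.] F [-0.15 -0.67 -1.99] M [ 0.02  0.09 -0.06] w 0.0135 g 33.7 j6 0.02
rail xy 0.10501994519437115 -0.0008135190294547941 dist C 0.04944198377917595
0.108 d [-0.0027  0.0476] rz -0.686 z 0.002
0.111 d [0.0029 0.0493] rz -0.844 z 0
0.114 d [0.0058 0.049 ] rz -0.859 z 0
0.117 d [0.0088 0.0486] rz -0.859 z 0
0.12 d [0.0117 0.048 ] rz -0.859 z 0
0.123 d [0.0145 0.0472] rz -0.859 z 0
0.126 d [0.0173 0.0463] rz -0.859 z 0
0.129 d [0.0201 0.0451] rz -0.859 z 0
0.132 d [0.0227 0.0439] rz -0.859 z 0
0.135 d [0.0253 0.0424] rz -0.859 z 0
```

Request:
arm_command:
  plan:
    - {"rotation": [0, 0, -0.69], "delta_pos": [-0.0025, 0.048, 0], "jaw": 5}
    - {"rotation": [0, 0, -0.84], "delta_pos": [0.003, 0.049, 0], "jaw": 5}
    - {"rotation": [0, 0, -0.86], "delta_pos": [0.006, 0.049, 0], "jaw": 5}
    - {"rotation": [0, 0, -0.86], "delta_pos": [0.009, 0.0485, 0], "jaw": 5}
    - {"rotation": [0, 0, -0.86], "delta_pos": [0.0117, 0.048, 0], "jaw": 5}

```text
time: 17.9
tcp_pos: [0.4652, 0.0331, 0.1299]
tcp_rot: [-0.0, 0.796, 0.606, 0.0]
wrist_force: [-1.6, -1.1, -2.0]
width: 0.0138
gripper_force: 33.8
```

```bash
python3 path.py 51.6 123,126,129,132,135 -0.2
```

```text
t 17.9 tcp [0.4652 0.0331 0.1299] yawY -15.41 zax [-0.  0. -1.] F [-1.65 -1.14 -1.98] M [-0.01  0.    0.01] w 0.0138 g 33.8 j6 0.34
rail xy 0.11922863988161325 -0.0043524848322110425 dist C 0.04953217371255063
0.123 d [0.0136 0.0472] rz -0.847 z 0.002
0.126 d [0.0173 0.0463] rz -0.859 z 0
0.129 d [0.0201 0.0451] rz -0.859 z 0
0.132 d [0.0227 0.0439] rz -0.859 z 0
0.135 d [0.0253 0.0424] rz -0.859 z 0
```

Request:
arm_command:
  plan:
    - {"rotation": [0, 0, -0.85], "delta_pos": [0.0136, 0.047, 0], "jaw": 5}
    - {"rotation": [0, 0, -0.86], "delta_pos": [0.0173, 0.0463, 0], "jaw": 5}
    - {"rotation": [0, 0, -0.86], "delta_pos": [0.02, 0.045, 0], "jaw": 5}
    - {"rotation": [0, 0, -0.86], "delta_pos": [0.0227, 0.044, 0], "jaw": 5}
    - {"rotation": [0, 0, 0], "delta_pos": [0, 0, 0], "jaw": 5}

```text
time: 18.52
tcp_pos: [0.4697, 0.044, 0.1299]
tcp_rot: [0.0, 0.862, 0.508, 0.0]
wrist_force: [-0.4, -0.8, -1.9]
width: 0.0136
gripper_force: 33.8
```

```bash
python3 path.py 51.6 134.5,137,139.5,142,144.5,147,149.5,152 -0.2
```

```text
t 18.52 tcp [0.4697 0.044  0.1299] yawY -28.97 zax [ 1.e-04  0.e+00 -1.e+00] F [-0.44 -0.81 -1.9 ] M [-0.02  0.01 -0.02] w 0.0136 g 33.8 j6 0.6
rail xy 0.129464012838452 -0.010237513704191634 dist C 0.049489224776397674
0.1345 d [0.0198 0.0359] rz -0.752 z 0.002
0.137 d [0.0227 0.0344] rz -0.702 z 0
0.1395 d [0.0244 0.0332] rz -0.612 z 0
0.142 d [0.025  0.0328] rz -0.521 z 0
0.1445 d [0.0264 0.0318] rz -0.424 z 0
0.147 d [0.0277 0.0311] rz -0.333 z 0
0.1495 d [0.0278 0.0311] rz -0.235 z 0
0.152 d [0.0278 0.0311] rz -0.144 z 0
```

Request:
arm_command:
  plan:
    - {"rotation": [0, 0, -0.75], "delta_pos": [0.02, 0.036, 0], "jaw": 5}
    - {"rotation": [0, 0, -0.7], "delta_pos": [0.0227, 0.0344, 0], "jaw": 5}
    - {"rotation": [0, 0, -0.61], "delta_pos": [0.0244, 0.033, 0], "jaw": 5}
    - {"rotation": [0, 0, -0.52], "delta_pos": [0.025, 0.033, 0], "jaw": 5}
    - {"rotation": [0, 0, 0], "delta_pos": [0, 0, 0], "jaw": 5}

```text
time: 19.15
tcp_pos: [0.4753, 0.0521, 0.1299]
tcp_rot: [0.0, 0.903, 0.429, 0.0]
wrist_force: [0.4, 0.3, -1.6]
width: 0.0135
gripper_force: 33.8
```

```bash
python3 path.py 51.6 144.5,147,149.5,152,154.5,157,159.5,162,164.5 -0.2
```

```text
t 19.15 tcp [0.4753 0.0521 0.1299] yawY -39.22 zax [ 2.e-04  0.e+00 -1.e+00] F [ 0.42  0.33 -1.56] M [ 0.05 -0.08  0.03] w 0.0135 g 33.8 j6 0.79
rail xy 0.13669109321162431 -0.01679579695114966 dist C 0.049484900941331476
0.1445 d [0.0257 0.0343] rz -0.448 z 0.002
0.147 d [0.0277 0.0311] rz -0.333 z 0
0.1495 d [0.0278 0.0311] rz -0.235 z 0
0.152 d [0.0278 0.0311] rz -0.144 z 0
0.1545 d [0.0278 0.0311] rz -0.047 z 0
0.157 d [0.0287 0.0302] rz 0.0 z 0
0.1595 d [0.029  0.0299] rz 0.0 z 0
0.162 d [0.029  0.0299] rz 0.0 z 0
0.1645 d [0.029  0.0299] rz 0.0 z 0
```

Request:
arm_command:
  plan:
    - {"rotation": [0, 0, -0.45], "delta_pos": [0.0257, 0.034, 0], "jaw": 5}
    - {"rotation": [0, 0, -0.33], "delta_pos": [0.0277, 0.031, 0], "jaw": 5}
    - {"rotation": [0, 0, -0.235], "delta_pos": [0.0278, 0.031, 0], "jaw": 5}
    - {"rotation": [0, 0, -0.14], "delta_pos": [0.0278, 0.031, 0], "jaw": 5}
    - {"rotation": [0, 0, -0.05], "delta_pos": [0.0278, 0.031, 0], "jaw": 5}

```text
time: 19.77
tcp_pos: [0.4835, 0.0617, 0.1298]
tcp_rot: [-0.0, 0.921, 0.39, -0.0]
wrist_force: [0.0, -0.5, -1.8]
width: 0.0132
gripper_force: 33.7
```

```bash
python3 path.py 51.6 157,160,163,166,169,172 -0.2
```

```text
t 19.77 tcp [0.4835 0.0617 0.1298] yawY -44.12 zax [-1.e-04  1.e-04 -1.e+00] F [ 0.05 -0.54 -1.83] M [ 0.02  0.03 -0.03] w 0.0132 g 33.7 j6 0.89
rail xy 0.14516020661019818 -0.026162533627024125 dist C 0.05106534112447058
0.157 d [0.0292 0.0284] rz 0.018 z 0.003
0.16 d [0.0348 0.0359] rz 0.0 z 0
0.163 d [0.0348 0.0359] rz 0.0 z 0
0.166 d [0.0348 0.0359] rz 0.0 z 0
0.169 d [0.0348 0.0359] rz 0.0 z 0
0.172 d [0.0348 0.0359] rz 0.0 z 0
```

Request:
arm_command:
  plan:
    - {"rotation": [0, 0, 0], "delta_pos": [0.0295, 0.0285, 0], "jaw": 5}
    - {"rotation": [0, 0, 0], "delta_pos": [0.0348, 0.036, 0], "jaw": 5}
    - {"rotation": [0, 0, 0], "delta_pos": [0.0348, 0.036, 0], "jaw": 5}
    - {"rotation": [0, 0, 0], "delta_pos": [0.0348, 0.036, 0], "jaw": 5}
    - {"rotation": [0, 0, 0], "delta_pos": [0.0348, 0.036, 0], "jaw": 5}

```text
time: 20.4
tcp_pos: [0.4937, 0.072, 0.1299]
tcp_rot: [-0.0, 0.921, 0.39, 0.0]
wrist_force: [0.2, 0.3, -1.5]
width: 0.0137
gripper_force: 33.7
```

Request:
arm_command:
  plan:
    - {"rotation": [0, 0, 0], "delta_pos": [0.0348, 0.036, 0], "jaw": 5}
    - {"rotation": [0, 0, 0], "delta_pos": [0.0348, 0.036, 0], "jaw": 5}
    - {"rotation": [0, 0, 0], "delta_pos": [0.0348, 0.036, 0], "jaw": 5}
    - {"rotation": [0, 0, 0], "delta_pos": [0.0348, 0.036, 0], "jaw": 5}
    - {"rotation": [0, 0, 0], "delta_pos": [0, 0, 0], "jaw": 5}

```text
time: 21.02
tcp_pos: [0.5021, 0.0807, 0.1299]
tcp_rot: [0.0, 0.921, 0.39, 0.0]
wrist_force: [-0.1, 0.1, -1.6]
width: 0.0137
gripper_force: 33.7
```

```bash
python3 path.py 51.6 184,187,190,193,196 -0.2
```

```text
t 21.02 tcp [0.5021 0.0807 0.1299] yawY -44.1 zax [ 1.e-04  0.e+00 -1.e+00] F [-0.07  0.1  -1.58] M [-0.    0.01  0.05] w 0.0137 g 33.7 j6 0.93
rail xy 0.16151386009512606 -0.04710611181406447 dist C 0.06158189322061672
0.184 d [0.0319 0.0358] rz 0.013 z 0.002
0.187 d [0.0348 0.0359] rz 0.0 z 0
0.19 d [0.0348 0.0359] rz 0.0 z 0
0.193 d [0.0348 0.0359] rz 0.0 z 0
0.196 d [0.0348 0.0359] rz 0.0 z 0
```

Request:
arm_command:
  plan:
    - {"rotation": [0, 0, 0], "delta_pos": [0.034, 0.036, 0], "jaw": 5}
    - {"rotation": [0, 0, 0], "delta_pos": [0.0348, 0.036, 0], "jaw": 5}
    - {"rotation": [0, 0, 0], "delta_pos": [0.0348, 0.036, 0], "jaw": 5}
    - {"rotation": [0, 0, 0], "delta_pos": [0.0348, 0.036, 0], "jaw": 5}
    - {"rotation": [0, 0, 0], "delta_pos": [0, 0, 0], "jaw": 5}

```text
time: 21.65
tcp_pos: [0.5104, 0.0893, 0.1299]
tcp_rot: [0.0, 0.921, 0.39, 0.0]
wrist_force: [-0.7, 0.3, -0.9]
width: 0.0136
gripper_force: 33.7
```

```bash
python3 path.py 51.6 196,199,202,205,208 -0.2
```

```text
t 21.65 tcp [0.5104 0.0893 0.1299] yawY -44.09 zax [ 1.e-04  0.e+00 -1.e+00] F [-0.75  0.33 -0.86] M [-0.02  0.04  0.02] w 0.0136 g 33.7 j6 0.94
rail xy 0.16900673982349065 -0.056476775615106264 dist C 0.06931001921393017
0.196 d [0.0325 0.0352] rz 0.012 z 0.002
0.199 d [0.0348 0.0359] rz 0.0 z 0
0.202 d [0.0348 0.0359] rz 0.0 z 0
0.205 d [0.0348 0.0359] rz 0.0 z 0
0.208 d [0.0348 0.0359] rz 0.0 z 0
```

Request:
arm_command:
  plan:
    - {"rotation": [0, 0, 0], "delta_pos": [0.034, 0.036, 0], "jaw": 5}
    - {"rotation": [0, 0, 0], "delta_pos": [0.0348, 0.036, 0], "jaw": 5}
    - {"rotation": [0, 0, 0], "delta_pos": [0.0348, 0.036, 0], "jaw": 5}
    - {"rotation": [0, 0, 0], "delta_pos": [0.0348, 0.036, 0], "jaw": 5}
    - {"rotation": [0, 0, 0], "delta_pos": [0, 0, 0], "jaw": 5}

```text
time: 22.28
tcp_pos: [0.5187, 0.098, 0.1299]
tcp_rot: [0.0, 0.921, 0.39, 0.0]
wrist_force: [0.4, 0.2, -2.3]
width: 0.014
gripper_force: 33.7
```

Request:
arm_command:
  plan:
    - {"rotation": [0, 0, 0], "delta_pos": [0.034, 0.036, 0], "jaw": 5}
    - {"rotation": [0, 0, 0], "delta_pos": [0.0348, 0.036, 0], "jaw": 5}
    - {"rotation": [0, 0, 0], "delta_pos": [0.0348, 0.036, 0], "jaw": 5}
    - {"rotation": [0, 0, 0], "delta_pos": [0.0348, 0.036, 0], "jaw": 5}
    - {"rotation": [0, 0, 0], "delta_pos": [0, 0, 0], "jaw": 5}

```text
time: 22.9
tcp_pos: [0.527, 0.1066, 0.1299]
tcp_rot: [0.0, 0.921, 0.39, 0.0]
wrist_force: [-0.4, 1.0, -1.6]
width: 0.0131
gripper_force: 33.8
```

```bash
python3 path.py 51.6 220,222,224,226,228 -0.2
```

```text
t 22.9 tcp [0.527  0.1066 0.1299] yawY -44.1 zax [ 2.e-04  0.e+00 -1.e+00] F [-0.39  0.99 -1.6 ] M [-0.03  0.01  0.04] w 0.0131 g 33.8 j6 0.97
rail xy 0.18394268264082927 -0.0752325129806364 dist C 0.08765303006888564
0.22 d [0.0334 0.0349] rz 0.013 z 0.002
0.222 d [0.0232 0.024 ] rz 0.0 z 0
0.224 d [0.0232 0.024 ] rz 0.0 z 0
0.226 d [0.0232 0.024 ] rz 0.0 z 0
0.228 d [0.0232 0.024 ] rz 0.0 z 0
```

Request:
arm_command:
  plan:
    - {"rotation": [0, 0, 0], "delta_pos": [0.034, 0.035, 0], "jaw": 5}
    - {"rotation": [0, 0, 0], "delta_pos": [0.0232, 0.024, 0], "jaw": 5}
    - {"rotation": [0, 0, 0], "delta_pos": [0.0232, 0.024, 0], "jaw": 5}
    - {"rotation": [0, 0, 0], "delta_pos": [0.0232, 0.024, 0], "jaw": 5}
    - {"rotation": [0, 0, 0], "delta_pos": [0, 0, 0], "jaw": 5}

```text
time: 23.52
tcp_pos: [0.5331, 0.113, 0.1299]
tcp_rot: [0.0, 0.921, 0.39, 0.0]
wrist_force: [-0.2, -0.1, -1.4]
width: 0.0137
gripper_force: 33.8
```

Request:
arm_command:
  plan:
    - {"rotation": [0, 0, 0], "delta_pos": [0.0116, 0.012, 0], "jaw": 5}
    - {"rotation": [0, 0, 0], "delta_pos": [0.0116, 0.012, 0], "jaw": 5}
    - {"rotation": [0, 0, 0], "delta_pos": [0.0116, 0.012, 0], "jaw": 5}
    - {"rotation": [0, 0, 0], "delta_pos": [0.0116, 0.012, 0], "jaw": 5}
    - {"rotation": [0, 0, 0], "delta_pos": [0.0116, 0.012, 0], "jaw": 5}

```text
time: 24.15
tcp_pos: [0.5366, 0.1165, 0.1299]
tcp_rot: [0.0, 0.921, 0.39, 0.0]
wrist_force: [-0.1, -0.9, -2.1]
width: 0.0135
gripper_force: 33.8
```

```bash
python3 path.py 51.6 232,233,234,235,236 -0.2
```

```text
t 24.15 tcp [0.5366 0.1165 0.1299] yawY -44.11 zax [ 1.e-04 -0.e+00 -1.e+00] F [-0.06 -0.85 -2.14] M [-0.07 -0.04 -0.  ] w 0.0135 g 33.8 j6 0.98
rail xy 0.1924814335326762 -0.08600960378365269 dist C 0.09924468304606783
0.232 d [0.0131 0.0139] rz 0.016 z 0.002
0.233 d [0.0116 0.012 ] rz 0.0 z 0
0.234 d [0.0116 0.012 ] rz 0.0 z 0
0.235 d [0.0116 0.012 ] rz 0.0 z 0
0.236 d [0.0116 0.012 ] rz 0.0 z 0
```

Request:
arm_command:
  plan:
    - {"rotation": [0, 0, 0], "delta_pos": [0.012, 0.0125, 0], "jaw": 5}
    - {"rotation": [0, 0, 0], "delta_pos": [0.0116, 0.012, 0], "jaw": 5}
    - {"rotation": [0, 0, 0], "delta_pos": [0.0116, 0.012, 0], "jaw": 5}
    - {"rotation": [0, 0, 0], "delta_pos": [0.0116, 0.012, 0], "jaw": 5}
    - {"rotation": [0, 0, 0], "delta_pos": [0.0116, 0.012, 0], "jaw": 5}

```text
time: 24.78
tcp_pos: [0.5395, 0.1196, 0.1298]
tcp_rot: [0.0, 0.921, 0.39, -0.001]
wrist_force: [-2.4, -4.0, 0.9]
width: 0.0134
gripper_force: 34.1
```

```bash
python3 path.py 51.6 237,238,239,240,241 -0.2
```

```text
t 24.77 tcp [0.5395 0.1196 0.1298] yawY -44.09 zax [-0.0012 -0.001  -1.    ] F [-2.42 -4.    0.91] M [-0.88  0.32 -0.02] w 0.0134 g 34.1 j6 0.99
rail xy 0.1951772948399343 -0.08928311398019532 dist C 0.10296543350575864
0.237 d [0.0229 0.0221] rz 0.012 z 0.003
0.238 d [0.0116 0.012 ] rz 0.0 z 0
0.239 d [0.0116 0.012 ] rz 0.0 z 0
0.24 d [0.0116 0.012 ] rz 0.0 z 0
0.241 d [0.0116 0.012 ] rz 0.0 z 0
```

The plunger is being pushed at about 4.7 N. I continue gently.

Request:
arm_command:
  plan:
    - {"rotation": [0, 0, 0], "delta_pos": [0.01, 0.01, 0], "jaw": 5}
    - {"rotation": [0, 0, 0], "delta_pos": [0.01, 0.01, 0], "jaw": 5}
    - {"rotation": [0, 0, 0], "delta_pos": [0.01, 0.01, 0], "jaw": 5}
    - {"rotation": [0, 0, 0], "delta_pos": [0.01, 0.01, 0], "jaw": 5}
    - {"rotation": [0, 0, 0], "delta_pos": [0, 0, 0], "jaw": 5}

```text
time: 25.4
tcp_pos: [0.5422, 0.1224, 0.1298]
tcp_rot: [0.0, 0.921, 0.39, -0.0]
wrist_force: [-1.4, -4.0, 0.2]
width: 0.0132
gripper_force: 34.1
```

```bash
python3 path.py 51.6 239,240,241,242 -0.2
```

```text
t 25.4 tcp [0.5422 0.1224 0.1298] yawY -44.11 zax [-4.e-04 -2.e-04 -1.e+00] F [-1.38 -3.96  0.21] M [-0.87  0.41 -0.05] w 0.0132 g 34.1 j6 0.99
rail xy 0.19759365220528502 -0.09237918940256186 dist C 0.1063979165453175
0.239 d [ 0.0002 -0.0006] rz 0.015 z 0.003
0.24 d [0.0116 0.012 ] rz 0.0 z 0
0.241 d [0.0116 0.012 ] rz 0.0 z 0
0.242 d [0.0116 0.012 ] rz 0.0 z 0
```

Request:
arm_command:
  plan:
    - {"rotation": [0, 0, 0], "delta_pos": [0.006, 0.006, 0], "jaw": 5}
    - {"rotation": [0, 0, 0], "delta_pos": [0.006, 0.006, 0], "jaw": 5}
    - {"rotation": [0, 0, 0], "delta_pos": [0.006, 0.006, 0], "jaw": 5}
    - {"rotation": [0, 0, 0], "delta_pos": [0, 0, 0], "jaw": 5}
    - {"rotation": [0, 0, 0], "delta_pos": [0, 0, 0], "jaw": 5}

```text
time: 26.02
tcp_pos: [0.5435, 0.1236, 0.1298]
tcp_rot: [-0.0, 0.921, 0.39, 0.0]
wrist_force: [-2.2, -3.6, -1.1]
width: 0.0134
gripper_force: 34.0
```

```bash
python3 path.py 51.6 240,241,242 -0.2
```

```text
t 26.02 tcp [0.5435 0.1236 0.1298] yawY -44.11 zax [ 0.e+00  1.e-04 -1.e+00] F [-2.23 -3.62 -1.07] M [-0.71  0.33 -0.04] w 0.0134 g 34.0 j6 0.99
rail xy 0.1986534901949932 -0.09378321965055311 dist C 0.10793276356427738
0.24 d [-0.0091 -0.0092] rz 0.016 z 0.003
0.241 d [0.0116 0.012 ] rz 0.0 z 0
0.242 d [0.0116 0.012 ] rz 0.0 z 0
```

Still sliding at about 4 N. Smaller steps now, until the force rises at the stop.

Request:
arm_command:
  plan:
    - {"rotation": [0, 0, 0], "delta_pos": [0.006, 0.006, 0], "jaw": 5}
    - {"rotation": [0, 0, 0], "delta_pos": [0.006, 0.006, 0], "jaw": 5}
    - {"rotation": [0, 0, 0], "delta_pos": [0, 0, 0], "jaw": 5}
    - {"rotation": [0, 0, 0], "delta_pos": [0, 0, 0], "jaw": 5}
    - {"rotation": [0, 0, 0], "delta_pos": [0, 0, 0], "jaw": 5}

```text
time: 26.65
tcp_pos: [0.5441, 0.1243, 0.1298]
tcp_rot: [-0.0, 0.921, 0.39, -0.0]
wrist_force: [-2.3, -3.5, -1.7]
width: 0.0134
gripper_force: 33.8
```

```bash
python3 path.py 51.6 241 -0.2
```

```text
t 26.65 tcp [0.5441 0.1243 0.1298] yawY -44.11 zax [-1.e-04  1.e-04 -1.e+00] F [-2.32 -3.52 -1.68] M [-0.72  0.46 -0.1 ] w 0.0134 g 33.8 j6 0.99
rail xy 0.19925208488372426 -0.09452797287858074 dist C 0.10878288800377398
0.241 d [-0.0085 -0.0088] rz 0.017 z 0.003
```

Request:
arm_command:
  plan:
    - {"rotation": [0, 0, 0], "delta_pos": [0.006, 0.006, 0], "jaw": 5}
    - {"rotation": [0, 0, 0], "delta_pos": [0.006, 0.006, 0], "jaw": 5}
    - {"rotation": [0, 0, 0], "delta_pos": [0, 0, 0], "jaw": 5}
    - {"rotation": [0, 0, 0], "delta_pos": [0, 0, 0], "jaw": 5}
    - {"rotation": [0, 0, 0], "delta_pos": [0, 0, 0], "jaw": 5}

```text
time: 27.28
tcp_pos: [0.5449, 0.125, 0.1298]
tcp_rot: [-0.0, 0.921, 0.39, -0.0]
wrist_force: [-2.7, -4.6, -2.4]
width: 0.0136
gripper_force: 33.7
```

```bash
python3 path.py 51.6 242 -0.2
```

```text
t 27.27 tcp [0.5449 0.125  0.1298] yawY -44.11 zax [-1.e-04  1.e-04 -1.e+00] F [-2.73 -4.61 -2.41] M [-0.64  0.49 -0.03] w 0.0136 g 33.7 j6 0.99
rail xy 0.1998811167127171 -0.0953565021650085 dist C 0.10969708184096712
0.242 d [-0.0092 -0.009 ] rz 0.016 z 0.003
```

Request:
arm_command:
  plan:
    - {"rotation": [0, 0, 0], "delta_pos": [0.006, 0.006, 0], "jaw": 5}
    - {"rotation": [0, 0, 0], "delta_pos": [0.006, 0.006, 0], "jaw": 5}
    - {"rotation": [0, 0, 0], "delta_pos": [0, 0, 0], "jaw": 5}
    - {"rotation": [0, 0, 0], "delta_pos": [0, 0, 0], "jaw": 5}
    - {"rotation": [0, 0, 0], "delta_pos": [0, 0, 0], "jaw": 5}

```text
time: 27.9
tcp_pos: [0.5456, 0.1258, 0.1298]
tcp_rot: [-0.0, 0.921, 0.39, -0.0]
wrist_force: [-2.5, -2.5, -2.8]
width: 0.0136
gripper_force: 33.6
```

```bash
python3 path.py 51.6 243 -0.2; python3 - <<'E'
from h import *
im=r.get_image('scene')
save('end.png',cv2.resize(im['frame'][150:270,280:400],(600,600),interpolation=cv2.INTER_CUBIC))
E
```

```text
t 27.9 tcp [0.5456 0.1258 0.1298] yawY -44.11 zax [-1.e-04  1.e-04 -1.e+00] F [-2.49 -2.55 -2.8 ] M [-0.6   0.55 -0.02] w 0.0136 g 33.6 j6 0.99
rail xy 0.2005137167468606 -0.09617242601530372 dist C 0.11061148303140514
0.243 d [-0.0097 -0.0093] rz 0.016 z 0.003
```

View pics/end.png

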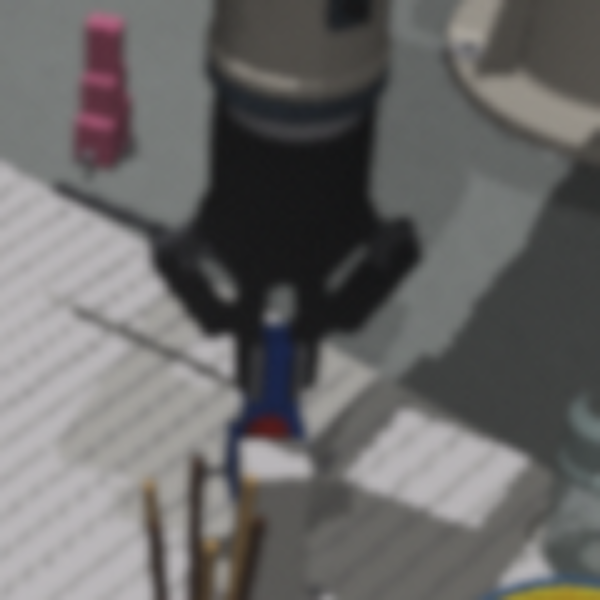

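The carrier is upright between the fingers (crop (280,350)), and the red sleeve (268,428) is still partly visible above the bracket (275,455). I compare the red extent with the first picture to estimate plunger travel.

```bash
python3 - <<'E'
from h import *
import pickle
T=np.array([.47661,-.08565]);h=1.70266;A=np.radians(51.6)
e=np.array([np.cos(h),np.sin(h)]);rt=np.array([e[1],-e[0]]);C=T+.1*e+.05*rt
e2=np.array([np.cos(h-A),np.sin(h-A)]);r2=np.array([e2[1],-e2[0]]);S=C-.05*r2
s0=pickle.load(open('scene0.pkl','rb'));s2=r.get_image('scene');pickle.dump(s2,open('scene2.pkl','wb'))
for d in(.085,.097,.107,.115): print(d,proj(s0,[np.r_[S+d*e2,.121],np.r_[S+d*e2,.110]]).round(1).tolist())
for n,s in(('0',s0),('now',s2)):
    f=s["frame"].astype(int); q=(f[...,0]-np.maximum(f[...,1],f[...,2]))
    print(n); print(q[226:248,326:344])
E
```

```text
0.085 [[333.6, 226.1], [333.4, 229.4]]
0.097 [[334.1, 229.3], [333.9, 232.6]]
0.107 [[334.6, 232.0], [334.4, 235.3]]
0.115 [[335.0, 234.2], [334.7, 237.5]]
0
[[  1   1   1   1  -1  -2  -1   0   1   2   1   1   1   1   1   1   1   1]
 [  2   1   1   0  -1  -1  -2  -1   1   2   2   1   1   1   1   0   0   1]
 [  2   2   2   1   1   0  -1   1   2   2   2   0   0   0   1   1   1   1]
 [  2   1   1   3   6  10  15  15  12   7   3   2   1   1   1   1   2   1]
 [  3   3   2   7  19  38  51  51  40  26  12   4   2   1   1   1   1   1]
 [  2   3   6  17  41  70  86  88  77  55  30  12   4   2   1   1   0   1]
 [  2   4  10  27  60  89 103 106  99  81  48  21   7   2   1   0   1   0]
 [  2   4  13  36  71  97 106 110 105  91  59  26   8   2   1   1   1   0]
 [  2   5  14  39  72  93 100 100  96  87  61  28   8   1   1   0   1   1]
 [  2   5  13  36  65  80  80  76  73  68  54  29  11   3   1   1   1   1]
 [  2   4  11  28  47  53  49  43  42  43  39  28  12   3   1   1   1   2]
 [  2   3   8  16  24  24  21  17  16  19  21  18   9   4   2   1   1   1]
 [  2   3   4   6   7   8   6   4   5   7 
[... 1663 characters left out ...]
  0  -5  -7  -6  -3   1]
 [-22 -15  -5   1   2   2   3   3   3   4   3   2   1   1   0  -2  -1   0]
 [-25 -15  -3   1   1   1   1   1   1   1   1   2   2   2   2   0   0   1]
 [-25 -13  -2   2   1   0   0   1   0   1   1   1   1   1   1   2   1   1]
 [-23 -12   0   2   1   1   0  -1  -1   0   0   0   1   1   1   1   2   1]
 [-20 -10   1   4   5   2   0   0  -1   0   0   0   1   1   1   1   2   0]
 [-20  -8   4   9   9   6   3   0   1   1   1   1   1   1   2   2   1   0]
 [-19  -5   8  15  16  11   5   2   2   2   2   2   2   3   2   1   2   1]
 [-18  -6  10  17  19  13   6   2   1   1   1   2   1   2   1   1   1   1]
 [-15  -6  10  16  17  11   4   2   1   1   2   1   2   2   1   2   1   1]]
```

Request:
arm_command:
  plan:
    - {"rotation": [0, 0, 0], "delta_pos": [0.006, 0.006, 0], "jaw": 5}
    - {"rotation": [0, 0, 0], "delta_pos": [0.006, 0.006, 0], "jaw": 5}
    - {"rotation": [0, 0, 0], "delta_pos": [0, 0, 0], "jaw": 5}
    - {"rotation": [0, 0, 0], "delta_pos": [0, 0, 0], "jaw": 5}
    - {"rotation": [0, 0, 0], "delta_pos": [0, 0, 0], "jaw": 5}

```text
time: 28.62
tcp_pos: [0.5459, 0.126, 0.1298]
tcp_rot: [0.0, 0.921, 0.39, -0.001]
wrist_force: [-4.4, -6.0, -0.5]
width: 0.0136
gripper_force: 33.9
```

```bash
python3 path.py 51.6 244 -0.2
```

```text
t 28.62 tcp [0.5459 0.126  0.1298] yawY -44.1 zax [-1.e-03 -7.e-04 -1.e+00] F [-4.4  -6.01 -0.46] M [-0.95  0.85 -0.02] w 0.0136 g 33.9 j6 0.99
rail xy 0.200752771118854 -0.09648621351277423 dist C 0.11095985280669497
0.244 d [-0.0028 -0.0019] rz 0.014 z 0.003
```

Request:
arm_command:
  plan:
    - {"rotation": [0, 0, 0], "delta_pos": [0.005, 0.005, 0], "jaw": 5}
    - {"rotation": [0, 0, 0], "delta_pos": [0, 0, 0], "jaw": 5}
    - {"rotation": [0, 0, 0], "delta_pos": [0, 0, 0], "jaw": 5}
    - {"rotation": [0, 0, 0], "delta_pos": [0, 0, 0], "jaw": 5}
    - {"rotation": [0, 0, 0], "delta_pos": [0, 0, 0], "jaw": 5}

```text
time: 29.25
tcp_pos: [0.5459, 0.1261, 0.1298]
tcp_rot: [0.0, 0.921, 0.39, -0.001]
wrist_force: [-5.1, -6.4, 0.6]
width: 0.0131
gripper_force: 34.1
```

```bash
python3 path.py 51.6 244 -0.2
```

```text
t 29.25 tcp [0.5459 0.1261 0.1298] yawY -44.1 zax [-0.0015 -0.0011 -1.    ] F [-5.1  -6.37  0.63] M [-1.25  1.02 -0.02] w 0.0131 g 34.1 j6 1.0
rail xy 0.20081835752322338 -0.09655425223889243 dist C 0.11104791585258553
0.244 d [-0.0038 -0.0032] rz 0.013 z 0.003
```

The force rises and the tool stops moving, so the plunger is at its hard stop. Its travel from first contact is about 10 mm, consistent with the carrier sitting about 3 mm back in the grip. I relax, lower onto the bar and open.

Request:
arm_command:
  plan:
    - {"rotation": [0, 0, 0], "delta_pos": [-0.008, -0.008, 0], "jaw": 5}
    - {"rotation": [0, 0, 0], "delta_pos": [0, 0, -0.012], "jaw": 5}
    - {"rotation": [0, 0, 0], "delta_pos": [0, 0, -0.012], "jaw": 5}
    - {"rotation": [0, 0, 0], "delta_pos": [0, 0, -0.01], "jaw": 5}
    - {"rotation": [0, 0, 0], "delta_pos": [0, 0, 0], "jaw": 5}

```text
time: 29.88
tcp_pos: [0.5461, 0.1258, 0.1284]
tcp_rot: [0.0, 0.921, 0.39, -0.0]
wrist_force: [-5.4, -6.3, 4.1]
width: 0.0138
gripper_force: 34.6
```

```bash
python3 path.py 51.6 244 -0.2
```

```text
t 29.88 tcp [0.5461 0.1258 0.1284] yawY -44.1 zax [-0.e+00 -7.e-04 -1.e+00] F [-5.45 -6.27  4.12] M [-1.21  0.95 -0.06] w 0.0138 g 34.6 j6 0.99
rail xy 0.20046539089576496 -0.09672977298879366 dist C 0.11080147314644803
0.244 d [-0.0074  0.0023] rz 0.013 z 0.026
```

Request:
arm_command:
  plan:
    - {"rotation": [0, 0, 0], "delta_pos": [-0.006, -0.006, 0.006], "jaw": 5}
    - {"rotation": [0, 0, 0], "delta_pos": [-0.004, -0.004, 0], "jaw": 5}
    - {"rotation": [0, 0, 0], "delta_pos": [0, 0, 0], "jaw": 5}
    - {"rotation": [0, 0, 0], "delta_pos": [0, 0, 0], "jaw": 5}
    - {"rotation": [0, 0, 0], "delta_pos": [0, 0, 0], "jaw": 5}

```text
time: 30.5
tcp_pos: [0.546, 0.1257, 0.1284]
tcp_rot: [0.0, 0.921, 0.39, 0.0]
wrist_force: [-0.9, -4.0, 0.4]
width: 0.0139
gripper_force: 34.0
```

```bash
python3 path.py 51.6 244 -0.2
```

```text
t 30.5 tcp [0.546  0.1257 0.1284] yawY -44.11 zax [ 9.e-04  1.e-04 -1.e+00] F [-0.89 -3.97  0.43] M [-0.71  0.14  0.01] w 0.0139 g 34.0 j6 0.99
rail xy 0.2004070606231376 -0.09660060303624372 dist C 0.1106941463055748
0.244 d [-0.0054  0.0035] rz 0.015 z 0.026
```

Forces are small. Release in stages.

Request:
arm_command:
  plan:
    - {"rotation": [0, 0, 0], "delta_pos": [0, 0, 0], "jaw": 16}
    - {"rotation": [0, 0, 0], "delta_pos": [0, 0, 0], "jaw": 20}
    - {"rotation": [0, 0, 0], "delta_pos": [0, 0, 0], "jaw": 26}
    - {"rotation": [0, 0, 0], "delta_pos": [0, 0, 0], "jaw": 34}
    - {"rotation": [0, 0, 0], "delta_pos": [0, 0, 0], "jaw": 44}

```text
time: 31.12
tcp_pos: [0.5456, 0.1257, 0.1282]
tcp_rot: [-0.0, 0.921, 0.39, 0.0]
wrist_force: [0.1, 0.3, -0.2]
width: 0.0441
gripper_force: 0.0
```

Request:
arm_command:
  plan:
    - {"rotation": [0, 0, 0], "delta_pos": [0, 0, 0], "jaw": 46}
    - {"rotation": [0, 0, 0], "delta_pos": [0, 0, 0], "jaw": 46}
    - {"rotation": [0, 0, 0], "delta_pos": [0, 0, 0.15], "jaw": 46}
    - {"rotation": [0, 0, 0], "delta_pos": [0, 0, 0.3], "jaw": 46}
    - {"rotation": [0, 0, 0], "delta_pos": [0, 0, 0.4], "jaw": 46}

```text
time: 31.75
tcp_pos: [0.5455, 0.1256, 0.1806]
tcp_rot: [-0.0, 0.921, 0.39, -0.0]
wrist_force: [0.1, 0.1, 0.6]
width: 0.0461
gripper_force: 0.0
```

Request:
arm_command:
  plan:
    - {"rotation": [0, 0, 0], "delta_pos": [0, 0, 0.5], "jaw": 46}
    - {"rotation": [0, 0, 0], "delta_pos": [-0.3, 0, 0.5], "jaw": 46}
    - {"rotation": [0, 0, 0], "delta_pos": [-0.5, 0, 0.3], "jaw": 46}
    - {"rotation": [0, 0, 0], "delta_pos": [-0.5, 0, 0], "jaw": 46}
    - {"rotation": [0, 0, 0], "delta_pos": [0, 0, 0], "jaw": 46}

```text
time: 32.38
tcp_pos: [0.4663, 0.1256, 0.2588]
tcp_rot: [0.0, 0.921, 0.39, 0.001]
wrist_force: [-0.4, -0.7, 0.7]
width: 0.0458
gripper_force: 0.0
```

```bash
python3 - <<'E'
from h import *
import pickle
st()
s=r.get_image('scene');pickle.dump(s,open('scene3.pkl','wb'))
t=r.get_image('top');pickle.dump(t,open('top3.pkl','wb'))
a=cv2.resize(s['frame'][180:270,290:380],(540,540),interpolation=cv2.INTER_CUBIC)
b=cv2.resize(t['frame'][185:245,180:220],(250,375),interpolation=cv2.INTER_CUBIC)
O=np.zeros((540,795,3),np.uint8);O[:,:540]=a;O[:375,543:793]=b;save('fin.png',O)
q=s["frame"].astype(int);q=q[...,0]-np.maximum(q[...,1],q[...,2]);print(q[229:240,328:340])
f=t["frame"].astype(int);P,_=pts(t);m=(f[...,2]>f[...,0]*1.5)&(f[...,2]>40);z=np.zeros_like(m);z[185:260,170:240]=m[185:260,170:240]
p=P[z];print(len(p),p.min(0),p.max(0));k=p[:,2]>.15;print('fin top',p[k].mean(0))
C=np.array([.5130,.0201]);print(np.linalg.norm(p[k].mean(0)[:2]-C))
E
```

```text
t 32.38 tcp [0.4663 0.1256 0.2588] yawY -44.08 zax [ 1.4e-03  4.0e-04 -1.0e+00] F [-0.39 -0.67  0.65] M [-0.03 -0.02  0.03] w 0.0458 g 0.0 j6 1.03
[[ -69 -106  -99  -72  -51  -46  -46  -47  -50  -50  -41  -20]
 [ -68 -106 -104  -80  -57  -46  -46  -46  -50  -51  -40  -20]
 [ -66 -101 -102  -79  -51  -37  -36  -41  -50  -54  -41  -17]
 [ -55  -80  -76  -45  -11    5    5  -10  -35  -50  -39  -14]
 [ -40  -44  -23   17   52   66   63   44    9  -25  -29  -11]
 [ -30   -9   28   68   94  104  101   85   53   10  -18  -11]
 [ -24   15   58   89  107  113  112  102   76   31  -11  -17]
 [ -22   21   58   85   97  100  100   91   73   36   -9  -23]
 [ -20   10   33   50   58   61   59   54   41   22   -4  -18]
 [ -17    3   12   17   21   21   20   19   15    9   -1   -6]
 [ -14    0    3    3    4    4    5    4    4    3    1   -1]]
110 [ 0.40764623 -0.05831202  0.02548219] [0.57180253 0.13593326 1.27228227]
fin top [0.52349874 0.10088785 0.32255895]
0.0814671683467759
```

View pics/fin.png

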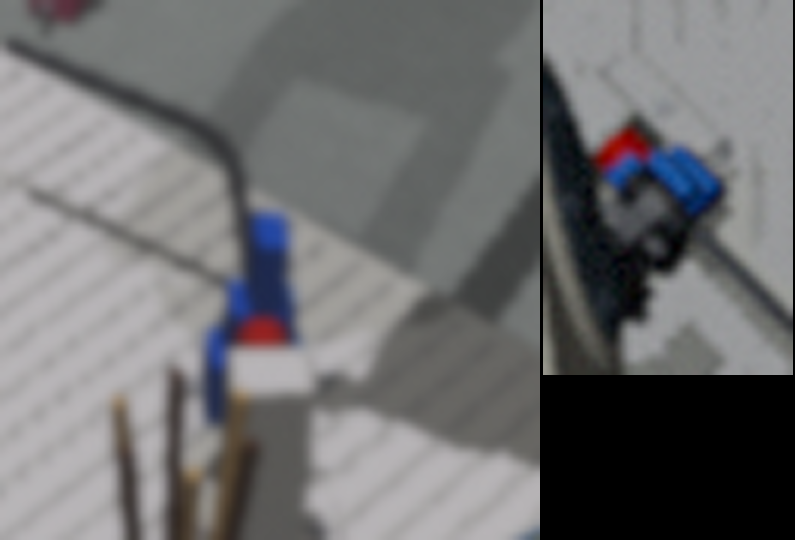

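The carrier hangs fin up (crop (268,260)) against the red sleeve (262,332), with the gripper clear. A last check of its position and that it is at rest, with the arm farther off.

Request:
arm_command:
  plan:
    - {"rotation": [0, 0, 0], "delta_pos": [-0.5, -0.8, 0.2], "jaw": 46}
    - {"rotation": [0, 0, 0], "delta_pos": [-0.3, -0.8, 0], "jaw": 46}
    - {"rotation": [0, 0, 0], "delta_pos": [0, -0.8, 0], "jaw": 46}
    - {"rotation": [0, 0, 0], "delta_pos": [0, -0.6, 0], "jaw": 46}
    - {"rotation": [0, 0, 0], "delta_pos": [0, 0, 0], "jaw": 46}

```text
time: 33.1
tcp_pos: [0.4204, -0.0565, 0.2696]
tcp_rot: [0.0, 0.922, 0.388, 0.0]
wrist_force: [1.1, 1.0, -0.5]
width: 0.0464
gripper_force: 0.0
```

```bash
python3 - <<'E'
from h import *
import pickle
st()
t0=pickle.load(open('top0.pkl','rb'));s3=pickle.load(open('scene3.pkl','rb'))
t=r.get_image('top');s=r.get_image('scene')
C=np.array([.5130,.0201])
f=t["frame"].astype(int);P,_=pts(t);m=(f[...,2]>f[...,0]*1.5)&(f[...,2]>60)&(P[...,2]>.145)&(P[...,2]<.18)
z=np.zeros_like(m);z[185:260,170:240]=m[185:260,170:240];vv,uu=np.nonzero(z);q=ray(t,np.c_[uu,vv],.1595)
print('fin top',len(q),q.mean(0),'dist',np.linalg.norm(q.mean(0)[:2]-C) if len(q) else None)
lo=(f[...,2]>f[...,0]*1.5)&(f[...,2]>40)&(P[...,2]>.06)&(P[...,2]<.11);z=np.zeros_like(m);z[185:260,170:240]=lo[185:260,170:240];vv,uu=np.nonzero(z);q=ray(t,np.c_[uu,vv],.094);print('foot',len(q),q.mean(0),np.linalg.norm(q.mean(0)[:2]-C) if len(q) else None)
def red(im):
    f=im["frame"].astype(int);return ((f[...,0]-np.maximum(f[...,1],f[...,2]))>60)
for n,i in(('0',t0),('now',t)):
    k=np.zeros((420,560),bool);k[195:230,180:215]=red(i)[195:230,180:215];vv,uu=np.nonzero(k);qq=ray(i,np.c_[uu,vv],.121)[:,:2]-C
    e2=np.array([.695,.719]);a=qq@e2;print('red along leg',n,len(a),a.min(),a.max())
d=np.abs(s["frame"].astype(int)-s3["frame"])[200:250,320:350].mean();print('scene diff at carrier',d)
d=np.abs(t["frame"].astype(int)-t0["frame"]).max(-1)
for n,(a,b,c,e) in dict(mug=(145,190,335,375),ladle=(130,165,212,310),chop=(120,170,135,182),bowl=(188,240,98,155),shaker=(246,268,138,164)).items(): print(n,d[a:b,c:e].mean().round(1))
save('fin2.png',cv2.resize(t['frame'][120:290,80:400],(800,425)))
E
```

```text
t 33.1 tcp [ 0.4204 -0.0565  0.2696] yawY -44.3 zax [ 7.e-04 -5.e-04 -1.e+00] F [ 1.1   1.   -0.47] M [-0.   -0.04  0.02] w 0.0464 g 0.0 j6 0.64
fin top 51 [0.54098935 0.12430164 0.1595    ] dist 0.1078952499821188
foot 73 [0.54325687 0.11622898 0.094     ] 0.10077827225331855
red along leg 0 47 0.09804128962048478 0.11494873492445969
red along leg now 25 0.11122461284309008 0.12418266870090552
scene diff at carrier 20.39622222222222
mug 3.7
ladle 2.2
chop 3.6
bowl 2.5
shaker 2.4
```

Request:
arm_command:
  plan:
    - {"rotation": [0, 0, 0], "delta_pos": [0, 0, 0], "jaw": 46}
    - {"rotation": [0, 0, 0], "delta_pos": [0, 0, 0], "jaw": 46}
    - {"rotation": [0, 0, 0], "delta_pos": [0, 0, 0], "jaw": 46}
    - {"rotation": [0, 0, 0], "delta_pos": [0, 0, 0], "jaw": 46}
    - {"rotation": [0, 0, 0], "delta_pos": [0, 0, 0], "jaw": 46}

```text
time: 33.83
tcp_pos: [0.4196, -0.0542, 0.2692]
tcp_rot: [0.0, 0.921, 0.39, 0.0]
wrist_force: [0.6, -0.6, -0.1]
width: 0.0457
gripper_force: 0.0
```

```bash
python3 - <<'E'
from h import *
a=r.get_image('scene')["frame"].astype(int)
for _ in range(4): b=r.get_image('scene')["frame"].astype(int)
print('diff',np.abs(a-b)[200:250,320:350].mean(), np.abs(a-b)[280:330,380:420].mean())
print(r.sign_off())
E
```

```text
diff 0.482 0.4141666666666667
the job is handed in; nothing more can be done
None
```

The blue carrier hangs fin up and at rest at the plunger, which I pushed in to its hard stop. Its fin top measures 107.9 mm from the bend centre (target 108 mm). The gripper is clear, the bystanders look unmoved in the top camera, and the job was handed in at about 34 s.

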